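Stow the caulking irons and nail tins

ROBOT

A 6-joint arm with a two-finger parallel gripper is mounted at the origin on the work surface. World frame = base frame: x ahead of the robot, y to its left, z up, the work surface at z = 0. Lengths are in m, angles in rad, forces in N, time in s.
With the tool pointing down it reaches from about 0.35 to 0.85 m from the base axis. Payload 8.1 kg.
Tool frame: the origin (TCP) lies between the finger pads; the fingertips stand 25 mm ahead of it and the grasp point (between the pads) lies 6 mm ahead of it; z points along the fingers, y is the line along which they close (so a half turn about z gives the same grasp; the last joint's range is limited). The gripper opens to 93 mm and grips with 3 to 60 N. Pads are 15 mm wide; open, the fingers measure 128 mm over their backs; the gripper's body (75 mm by 188 mm) begins 65 mm behind the grasp point.
Start: joints at [-1.256, 0.13, 1.488, -0, 1.523, -0.085], TCP at [0.234, -0.553, 0.244] pointing down, gripper open.
Joint ranges: [-2.96, 2.96], [-0.89, 2.26], [0.02, 2.5], [-1.34, 4.48], [0, 2.73], [-2.66, 2.66]. Speed limits (rad/s): [2.39, 2.39, 2.79, 3.14, 3.14, 3.14].

INTERFACE

Orientations are given as a rotation vector (axis times angle).
In Python, from plant import robot gives the robot as it stands.
- The arm moves only by the tool arm_command, never from a script. Its argument "increments" is text: rows parted by semicolons, each of 5 numbers parted by spaces: the closure, from 0 (fully open) to 1 (shut), then the shift along the tool's x, y, z in mm, then the turn about the tool's z in rad. A call has 1 to 5 rows; each row is the pose to reach, as a shift and turn from the pose commanded when the call began, along the tool's axes at that moment; what a row does not reach only later rows make up. A row lasts 1/10 s, in which the tool goes at most 50 mm and 8.59 degrees, less where a joint would pass 70% of its speed; a pose out of reach is approached as far as the arm can. A call with a gripper value outside its range is refused whole. The fingers move at their own pace and stop on an object; "grip_force" is the grip in N (left out, the last holds). Time passes only in rows, so rows that repeat a pose let the fingers close. It gives the time, the measured TCP pose, the force, the opening and the grip force at its end, in the units of the state.
- robot.read_state(): the state, without advancing time (a new reading comes with each control period).
- robot.read_camera(name): name is "side" or "top" or "wrist"; returns the picture (400x640x3 uint8, blue, green, red); there is no depth.
- robot.camera_model(name): a dict with "fx", "fy", "cx", "cy" (pixels), "D" ([k1, k2, p1, p2, k3] as OpenCV has them; the pictures are not rectified), "eye" and "rotation" of the camera in the world. Camera axes: x right, y down, z forward; pixel columns grow to the right and rows downward; lengths in m; the calibration is good to about 2 mm. A picture is of the moment at which its call begins: read the wrist's pose just before it. camera_model takes no time and is no camera call; for the wrist camera it gives the pose at the moment of the call.
- robot.close_job(): hands the job in; it is judged then, once.
The state is a dict: "t": time; "q": joint angles; "dq": joint speeds; "joint_torque": joint torques, N m; "tool_pos": TCP position; "orientation": TCP orientation; "force": force on the tool from outside, world axes, zero at the start; "wrist_torque": the same for the moment, N m; "opening": finger opening in m; "gripper_force": force on a finger pad.
Only numpy, scipy, OpenCV 4.12 (cv2) and the standard library are available. Lean on these libraries where they do the work, as an engineer would, in place of code of your own. Each camera call takes 0.05 s, during which the arm holds its last target. There are 200 camera calls.

TASK

Knock-off time at the boatyard: pull the chest's top drawer well open, lay every caulking iron from the bench inside it, and then push the drawer fully shut with the irons in it. Stand every nail tin upright in an empty cell of the divided crate, one per cell, right down on the crate's floor. Leave the jars, the mallet, the sharpening stone and the lower drawer as they are.

Things in the scene. Friction and masses are not known exactly. Their poses are not given: they have to be found in the camera images.
- chest_drawer0 (a joint): opening of the chest's TOP drawer in m: 0 shut, 0.165 the stop; it slides straight out along -x of point chest_drawer0_handle against about 1 N of friction and stays where left
- chest_drawer1 (a joint): opening of the chest's LOWER drawer in m (same kind of drawer and handle, 71 mm below); it stays shut, 0
- chest_drawer0_handle (a point): middle of the top drawer's pull: a level round dark steel bar 11 mm thick, 120 mm long along the point's y, 35 mm clear of the drawer front, 128 mm above the bench, 38 mm below the chest's top. Axes move with the drawer: +x horizontally into the chest (pull along -x), +y along the bar to the left looking into the chest, z up
- drawer_in (a point): centre of the top drawer's inner floor, 0.1535 m in +x of and 35 mm below the handle point, same axes. The drawer is an open plywood box: inside x -0.0975 to 0.0975, y -0.149 to 0.149, side walls up to z 0.051, front board up to z 0.061. The chest's top covers the part of it beyond x = opening - 0.1035, so pulled out 0.16 m it can be loaded from above between x -0.0975 and 0.0565
- chest: fixed wooden tool chest on the bench, 240 deep (x) x 340 wide (y) x 166 mm high, two drawers one above the other in its front (-x) face, each with a bar handle; origin at the centre of its underside, z up. Its top board (12 mm thick) begins at x -0.105 in its frame
- crate: fixed slatted wooden crate 176 (x) x 258 (y) x 36 mm high, open above, walls 6 mm, inner floor 6 mm above its origin; boards with top edge at z 0.031 divide it into 2 x 3 square cells 78 mm wide, cell centres at x = -0.0425, 0.0425 and y = -0.084, 0, 0.084 in its frame; a 12 mm square post stands in each inner corner. Origin at the centre of its underside, z up
- iron0: caulking iron (steel chisel-like tool, 0.22 kg) lying flat, 120 mm long along its x: plain square shaft 16 mm wide, 14 high from x -0.05 to 0.02, struck head 24 mm wide, 18 high at the -x end (x -0.06), flat blade 30 mm wide, 6 thick at the +x end (x 0.06). Origin on the underside at mid-length, near the centre of mass (grip the shaft there); z up. May be absent
- iron1: caulking iron (steel chisel-like tool, 0.22 kg) lying flat, 120 mm long along its x: plain square shaft 16 mm wide, 14 high from x -0.05 to 0.02, struck head 24 mm wide, 18 high at the -x end (x -0.06), flat blade 36 mm wide, 6 thick at the +x end (x 0.06). Origin on the underside at mid-length, near the centre of mass (grip the shaft there); z up. May be absent
- iron2: caulking iron (steel chisel-like tool, 0.22 kg) lying flat, 120 mm long along its x: plain square shaft 16 mm wide, 14 high from x -0.05 to 0.02, struck head 24 mm wide, 18 high at the -x end (x -0.06), flat blade 42 mm wide, 6 thick at the +x end (x 0.06). Origin on the underside at mid-length, near the centre of mass (grip the shaft there); z up. May be absent
- tin0: plain closed metal tin of boat nails, upright cylinder 54 mm across and 65 mm high, 0.3 kg, standing on the bench; origin at the centre of its base, z along its axis. May be absent
- tin1: plain closed metal tin of boat nails, upright cylinder 54 mm across and 65 mm high, 0.3 kg, standing on the bench; origin at the centre of its base, z along its axis. May be absent
- tin2: plain closed metal tin of boat nails, upright cylinder 54 mm across and 65 mm high, 0.3 kg, standing on the bench; origin at the centre of its base, z along its axis. May be absent
- jar0: stubby amber glass jar with dark lid, 60 mm across and 60 mm high, already standing in a cell of the crate, which is then taken; origin at the centre of its base. To be left in its place. May be absent
- jar1: stubby amber glass jar with dark lid, 60 mm across and 60 mm high, already standing in a cell of the crate, which is then taken; origin at the centre of its base. To be left in its place. May be absent
- jar2: stubby amber glass jar with dark lid, 60 mm across and 60 mm high, already standing in a cell of the crate, which is then taken; origin at the centre of its base. To be left in its place. May be absent
- mallet: wooden mallet lying at the far side of the bench: head 64 mm across and 130 mm long along its x, handle 22 mm thick to y 0.24; origin under the head. Not to be disturbed
- oilstone: grey sharpening stone 50 x 160 x 26 mm lying on top of the chest, origin at the centre of its underside. Not to be disturbed
Not all that is in view belongs to the job. What is shaped like the tin0 but red is not meant.

How it is judged:
By the outcome, as a careful person would: the job done as asked, in the order asked, and still so for the second after the job is handed in, with the robot touching nothing.
Of iron0, iron1, iron2 only 2 to 3 are there at a start; the rules pass over those that are not, and their reading is None.
Of tin0, tin1, tin2 only 2 to 3 are there at a start; the rules pass over those that are not, and their reading is None.
Of jar0, jar1, jar2 only 1 to 2 are there at a start; the rules pass over those that are not, and their reading is None.
At some moment in a run one of iron0, iron1, iron2 may be knocked a few centimetres aside while the robot is not near it.
It also fails if it takes over 210 s, if anything falls off the work surface, if the arm or the gripper's body presses on something with over 40 N, if the wrist force passes 120 N, or if a joint passes its speed limit or range.

## Working session

There is one attempt and no reset: what is moved stays moved. The work goes in short steps, Python scripts to look and compute and a tool call to move; the robot and the scene stay as the last step left them, time stands still between calls to the robot, and variables do not carry over. Pictures are saved under pics/ and viewed, at most 14 in all, crops included, and the job is handed in when it is done.

Besides the shell and the picture viewer there is one more tool, called in YAML: its name, and indented under it one key for each argument. arm_command: Moves the arm, as the interface text tells. Its arguments: {"type":"object","properties":{"increments":{"type":"string"},"grip_force":{"type":"number"}},"required":["increments"]}

```bash
ls; mkdir -p pics
python3 - <<'E'
from plant import robot
import cv2,numpy as np
np.set_printoptions(precision=4,suppress=True)
s=robot.read_state();print({k:np.round(v,3) for k,v in s.items()})
for n in("top","side","wrist"):
    cv2.imwrite(f"pics/{n}0.png",robot.read_camera(n)); print(n,robot.camera_model(n))
E
```

```text
pics
{'t': np.float64(0.0), 'q': array([-1.256,  0.131,  1.489, -0.   ,  1.523, -0.085]), 'dq': array([-0.   ,  0.001,  0.002, -0.002,  0.   , -0.   ]), 'joint_torque': array([  0.   , -55.985, -49.176,   0.077,   0.036,  -0.   ]), 'tool_pos': array([ 0.233, -0.552,  0.243]), 'orientation': array([-3.077, -0.623,  0.   ]), 'force': array([-0.084,  0.157, -0.109]), 'wrist_torque': array([ 0.014,  0.   , -0.005]), 'gripper_force': np.float64(0.0), 'opening': np.float64(0.093)}
top {'fx': 398.16741835438063, 'fy': 398.16741835438063, 'cx': 318.31280463345087, 'cy': 196.30017578446873, 'D': array([-0.0423,  0.    ,  0.    ,  0.    ,  0.    ]), 'eye': array([0.4145, 0.0007, 1.2739]), 'rotation': array([-2.1492,  2.0948, -0.1891])}
side {'fx': 458.32267019032304, 'fy': 458.32267019032304, 'cx': 320.9026839856014, 'cy': 201.7634636815952, 'D': array([-0.0435,  0.    ,  0.    ,  0.    ,  0.    ]), 'eye': array([0.464 , 0.9827, 1.0348]), 'rotation': array([-0.2246,  2.8097, -1.2295])}
wrist {'fx': 342.4120695855552, 'fy': 342.4120695855552, 'cx': 322.2809838050177, 'cy': 204.0395395006513, 'D': array([-0.025,  0.   ,  0.   ,  0.   ,  0.   ]), 'eye': array([ 0.3042, -0.5218,  0.3843]), 'rotation': array([ 2.4157, -1.6   , -0.23  ])}
```

View pics/top0.png

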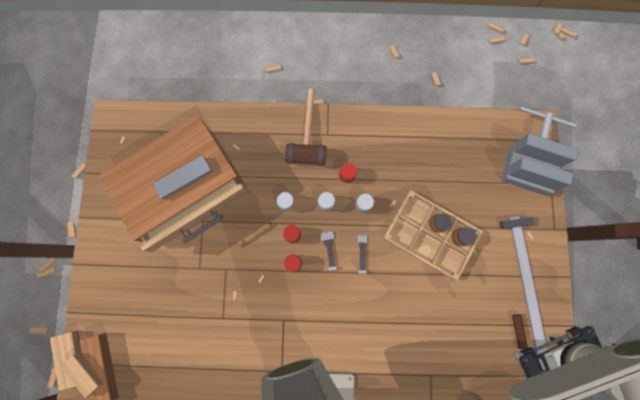

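View pics/side0.png

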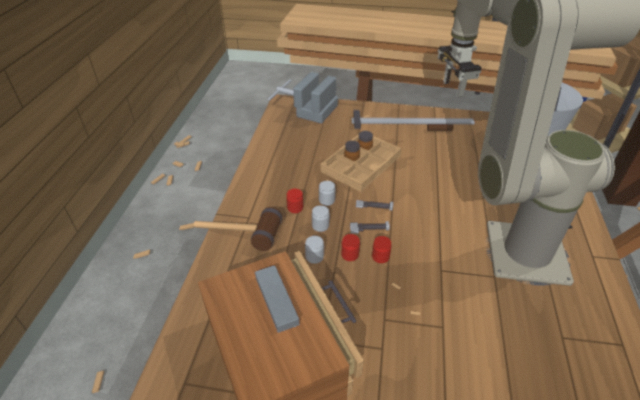

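Top view, candidates:
- Tins: three pale tins at (285,200), (326,200) and (365,202). The red ones at (348,172), (291,233) and (293,263) are decoys.
- Irons: (329,252) and (362,254). The vise (540,165) and the bar (525,280) aren't irons.
- Crate: around (434,235), with jars at (442,222) and (465,237).
- Drawer handle: (202,228). The mallet (306,154) is to be avoided.

I'll check this choice in one close crop.

```bash
cat > h.py <<'E'
import cv2,numpy as np
from scipy.spatial.transform import Rotation as R
np.set_printoptions(precision=4,suppress=True)
def ray(m,px):
    K=np.array([[m['fx'],0,m['cx']],[0,m['fy'],m['cy']],[0,0,1]])
    u=cv2.undistortPoints(np.float64(px).reshape(-1,1,2),K,m['D']).reshape(-1,2)
    return np.c_[u,np.ones(len(u))]@R.from_rotvec(m['rotation']).as_matrix().T
def onz(m,px,z):
    d=ray(m,px);e=np.array(m['eye']);return e+d*((z-e[2])/d[:,2])[:,None]
def proj(m,P):
    K=np.array([[m['fx'],0,m['cx']],[0,m['fy'],m['cy']],[0,0,1]])
    Rm=R.from_rotvec(m['rotation']).as_matrix().T
    return cv2.projectPoints(np.float64(P).reshape(-1,1,3),Rm,-Rm@np.array(m['eye']),K,m['D'])[0].reshape(-1,2)
def blobs(mask,amin=30):
    n,l,s,c=cv2.connectedComponentsWithStats(mask.astype(np.uint8))
    return [(c[i],s[i],l==i) for i in range(1,n) if s[i,4]>=amin]
def tri(m1,p1,m2,p2):
    d1,d2=ray(m1,p1)[0],ray(m2,p2)[0];e1,e2=np.array(m1['eye']),np.array(m2['eye'])
    a,b=np.linalg.lstsq(np.c_[d1,-d2],e2-e1,rcond=None)[0]
    p,q=e1+a*d1,e2+b*d2;return (p+q)/2,np.linalg.norm(p-q)
def delta(s,target,yaw=None):
    """mm shift in tool axes to TCP target (world), turn to tool y at world yaw"""
    Rm=R.from_rotvec(s['orientation']).as_matrix()
    d=Rm.T@(np.array(target)-s['tool_pos'])*1000
    cur=np.arctan2(Rm[1,1],Rm[0,1]); t=None
    if yaw is not None: t=-((yaw-cur+np.pi/2)%np.pi-np.pi/2)
    return d,t,cur
E
python3 - <<'E'
import cv2
a=cv2.imread('pics/top0.png');s=cv2.imread('pics/side0.png')
cv2.imwrite('pics/c0.png',cv2.resize(a[110:290,90:490],None,fx=2,fy=2,interpolation=2))
E
python3 - <<'E'
from plant import robot
from h import *
a=cv2.imread('pics/top0.png');m=robot.camera_model('top')
h=cv2.cvtColor(a,cv2.COLOR_BGR2HSV)
w=(h[...,1]<60)&(h[...,2]>140);w[:190]=0;w[215:]=0;w[:,:260]=0;w[:,390:]=0
for c,s,_ in blobs(w): print('tin',c,s,onz(m,[c],.065))
d=(h[...,1]<80)&(h[...,2]<170);d[:230]=0;d[276:]=0;d[:,:315]=0;d[:,375:]=0
for c,s,k in blobs(d):
    p=np.argwhere(k)[:,::-1];P=onz(m,p,.012)[:,:2];r=cv2.minAreaRect(np.float32(P*1000));print('iron',c,s,r,np.degrees(0))
E
```

```text
tin [325.5894 199.7967] [317 191  18  18 246] [[ 0.629  -0.0114  0.065 ]]
tin [284.2982 199.8947] [276 192  17  17 228] [[0.6254 0.1159 0.065 ]]
tin [364.5304 201.251 ] [356 193  18  17 247] [[ 0.6274 -0.1315  0.065 ]]
iron [328.9643 248.3214] [320 231  17  40 252] ((476.4048767089844, -22.61088752746582), (122.94593048095703, 45.36226272583008), 4.678949356079102) 0.0
iron [362.0873 252.7729] [357 234  11  40 229] ((470.3052978515625, -130.32760620117188), (121.91327667236328, 31.68016815185547), 0.5209293365478516) 0.0
```

View pics/c0.png

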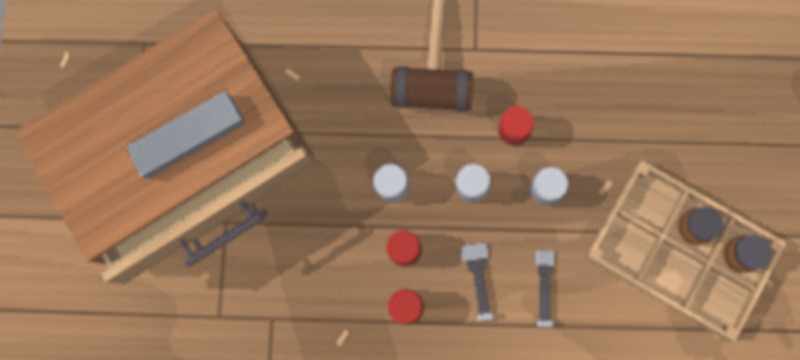

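The crop confirms the choice: pale tins at crop (390,182), (472,182) and (550,184), and irons at (480,282) and (545,288). The crate's jars sit at (700,225) and (748,252). The handle bar runs from (188,262) to (265,212), and the drawer looks slightly open already.

Run:
```python
from plant import robot
from h import *
m=robot.camera_model('top');ms=robot.camera_model('side')
f=lambda L:np.array(L)/2+[90-.25,110-.25]
C=onz(m,f([(218,10),(292,130),(92,258),(18,132)]),.166);print('chest',C[:,:2],np.linalg.norm(np.diff(C,axis=0),axis=1))
K=onz(m,f([(642,163),(785,240),(737,338),(592,256)]),.036);print('crate',K[:,:2],np.linalg.norm(np.diff(K,axis=0),axis=1),K.mean(0))
H=onz(m,f([(188,262),(265,212)]),.128);print('handle',H,np.linalg.norm(H[0]-H[1]))
J=onz(m,f([(705,225),(749,252)]),.06);print('jars',J)
v=H[1]-H[0];print('handle yaw',np.degrees(np.arctan2(v[1],v[0])))
e=C[2]-C[1];print('chest y yaw',np.degrees(np.arctan2(e[1],e[0])))
# front board top line crop (303,152)-(105,277)
print(onz(m,f([(303,152),(105,277)]),.128-.035+.061))
a=cv2.imread('pics/side0.png')
cv2.imwrite('pics/c1.png',cv2.resize(a[120:380,190:440],None,fx=2.3,fy=2.3,interpolation=2))
for n,P in(('H',H),('chest',C),('crate',K)): print(n,proj(ms,P))
```

```text
chest [[0.8573 0.3711]
 [0.6774 0.2487]
 [0.4865 0.5195]
 [0.6651 0.6493]] [0.2176 0.3313 0.2208]
crate [[ 0.6685 -0.2813]
 [ 0.5512 -0.5045]
 [ 0.3989 -0.4235]
 [ 0.5192 -0.2012]] [0.2521 0.1725 0.2527] [ 0.5344 -0.3526  0.036 ]
handle [[0.4873 0.3957 0.128 ]
 [0.563  0.2888 0.128 ]] 0.13095009906609056
jars [[ 0.5688 -0.3715  0.06  ]
 [ 0.5289 -0.4381  0.06  ]]
handle yaw -54.70582613067835
chest y yaw 125.19023390523536
[[0.6481 0.2334 0.154 ]
 [0.4611 0.5036 0.154 ]]
H [[352.7975 320.169 ]
 [327.078  279.0339]]
chest [[198.9428 280.5796]
 [284.4152 251.1699]
 [347.3435 361.6708]
 [244.9157 410.4278]]
crate [[321.6001 163.5626]
 [360.7827 131.2952]
 [399.7851 147.2363]
 [361.6053 182.3722]]
```

View pics/c1.png

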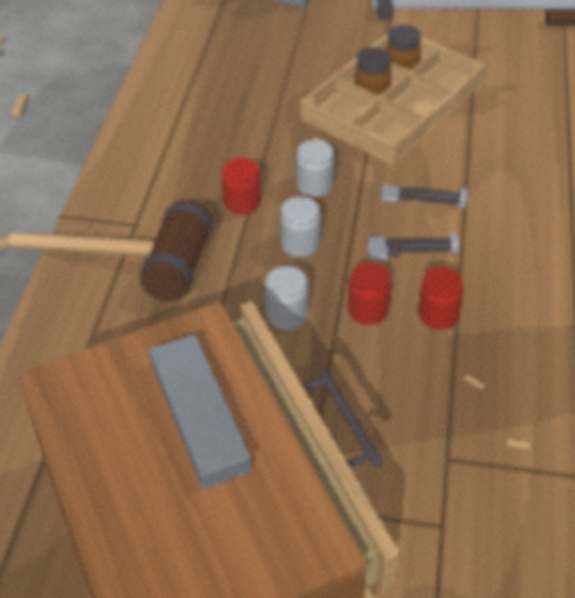

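```bash
cat > d.py <<'E'
import sys
from plant import robot
from h import *
# python3 d.py x y z yawdeg [x y z yawdeg ...]: shifts (mm) and turn for tool from present pose
s=robot.read_state();v=list(map(float,sys.argv[1:]))
print('t',round(s['t'],2),'pos',np.array(s['tool_pos']),'F',np.array(s['force']).round(1),'q',np.array(s['q']).round(2))
for i in range(0,len(v),4):
    d,t,c=delta(s,v[i:i+3],np.radians(v[i+3]));print(d.round(1),round(t,3),'yaw now',round(np.degrees(c),1))
E
python3 d.py .45 -.05 .3 -16 .525 .342 .25 35.2
```

```text
t 0.15 pos [ 0.2334 -0.5523  0.2428] F [-0.5 -1.1 -0.5] q [-1.26  0.13  1.49  0.    1.52 -0.09]
[ 395.  -378.5  -56.6] -0.892 yaw now -67.1
[ 616.6 -710.3   -6.1] 1.356 yaw now -67.1
```

arm_command:
  increments: "0 36 -34 -6 -0.15; 0 72 -68 -12 -0.3; 0 108 -102 -18 -0.45; 0 144 -136 -24 -0.6; 0 178 -170 -28 -0.75"

```text
t: 0.65
tool_pos: [0.3318, -0.325, 0.2718]
orientation: [2.631, 1.716, 0.0]
force: [1.0, -0.4, -0.4]
opening: 0.0928
gripper_force: 0.0
```

```bash
python3 d.py .45 -.05 .3 -16
```

```text
t 0.65 pos [ 0.3318 -0.325   0.2718] F [ 1.  -0.4 -0.4] q [-0.89 -0.25  1.81  0.    1.59 -0.47]
[299.3  -2.7 -28.1] -0.136 yaw now -23.8
```

arm_command:
  increments: "0 48 0 -5 -0.03; 0 96 0 -10 -0.06; 0 144 0 -15 -0.09; 0 192 0 -20 -0.12; 0 240 0 -25 -0.14"

```text
t: 1.15
tool_pos: [0.4297, -0.1058, 0.2968]
orientation: [2.509, 1.889, 0.0]
force: [0.6, -0.3, 0.4]
opening: 0.093
gripper_force: 0.0
```

```bash
python3 d.py .45 .15 .3 15
python3 - <<'E'
from plant import robot
from h import *
m=robot.camera_model('wrist');a=robot.read_camera('wrist');cv2.imwrite('pics/w1.png',a);np.save('w1.npy',m,allow_pickle=True)
for P in ([.625,.116,.065],[.629,-.011,.065],[.627,-.1315,.065],[.475,-.02,.012],[.47,-.13,.012]): print(proj(m,P))
E
```

```text
t 1.15 pos [ 0.4297 -0.1058  0.2968] F [ 0.6 -0.3  0.4] q [-0.36 -0.32  1.82 -0.    1.65 -0.08]
[251.5 -51.2  -3.2] -0.542 yaw now -16.0
[[ 461.3575 -107.9786]]
[[487.9874  34.8334]]
[[502.7582 150.983 ]]
[[339.766   89.6189]]
[[358.6942 178.2602]]
```

View pics/w1.png

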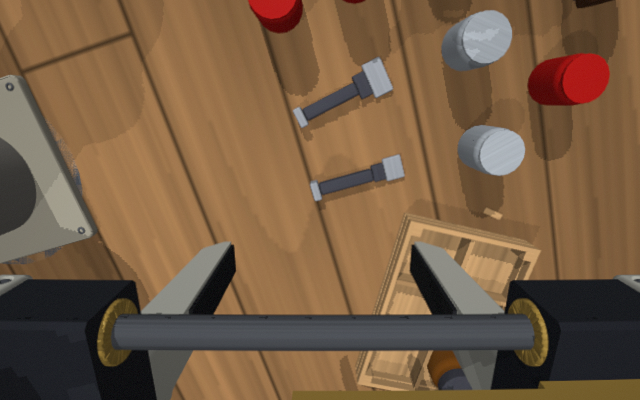

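The wrist view shows iron heads and blades at (299,117)-(377,77) and (316,190)-(394,168), and pale tins at (490,38) and (492,150). My projections agree. Next is the handle.

arm_command:
  increments: "0 47 -10 0 -0.12; 0 94 -20 0 -0.24; 0 141 -30 0 -0.36; 0 188 -40 0 -0.48; 0 235 -50 0 -0.6"

```text
t: 1.7
tool_pos: [0.4463, 0.1336, 0.2966]
orientation: [1.834, 2.55, 0.0]
force: [0.0, -0.0, -0.8]
opening: 0.0926
gripper_force: 0.0
```

```bash
python3 d.py .5 .25 .25 35.2 .525 .342 .25 35.2
```

```text
t 1.7 pos [0.4463 0.1336 0.2966] F [ 0.  -0.  -0.8] q [ 0.18 -0.26  1.76 -0.    1.63 -0.14]
[93.3 88.  46.6] -0.291 yaw now 18.5
[172.5 140.9  46.6] -0.291 yaw now 18.5
```

arm_command:
  increments: "0.3 30 28 0 -0.1; 0.6 60 56 0 -0.2; 0.62 93 88 0 -0.29; 0.62 93 88 0 -0.29"

```text
t: 2.1
tool_pos: [0.5013, 0.2515, 0.2938]
orientation: [-1.443, -2.787, 0.003]
force: [-1.2, -0.6, -1.3]
opening: 0.0655
gripper_force: 0.0
```

Run:
```python
from plant import robot
from h import *
s=robot.read_state();m=robot.camera_model('wrist');a=robot.read_camera('wrist');cv2.imwrite('pics/w2.png',a);print(s['opening'],s['tool_pos'])
for P in ([.4873,.3957,.128],[.563,.2888,.128],[.525,.342,.128]): print(proj(m,P))
```

```text
0.06552230260305847 [0.5013 0.2515 0.2938]
[[410.2551  46.2849]]
[[400.6247 198.6722]]
[[404.9556 126.919 ]]
```

View pics/w2.png

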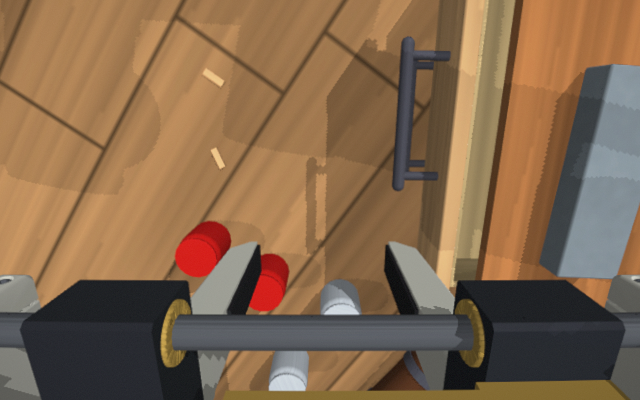

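The handle bar runs from (407,42) to (399,186) and the chest's top edge from about (520,0) to (484,300). The oilstone is well clear at (595,170).

```bash
python3 - <<'E'
from plant import robot
from h import *
s=robot.read_state();m=robot.camera_model('wrist');a=cv2.imread('pics/w2.png');h=cv2.cvtColor(a,cv2.COLOR_BGR2HSV)
k=(h[...,2]<100);k[:30]=0;k[200:]=0;k[:,:385]=0;k[:,420:]=0
p=np.argwhere(k)[:,::-1];P=onz(m,p,.1315)[:,:2]*1000
print(len(p),p.min(0),p.max(0))
# bar centre per row
rows=np.arange(50,160,5);c=np.array([[p[p[:,1]==r][:,0].mean(),r] for r in rows]);w=[np.ptp(p[p[:,1]==r][:,0]) for r in rows];print(w)
B=onz(m,c,.128);v=B[-1]-B[0];print('bar yaw',np.degrees(np.arctan2(v[1],v[0])))
E=onz(m,[(407,38.),(399,189.)],.128);mid=E.mean(0);print(E,mid,np.linalg.norm(E[0]-E[1]))
T=onz(m,[(520,0.),(484,300.)],.166);v=T[1]-T[0];print('top edge yaw',np.degrees(np.arctan2(v[1],v[0])),T)
E
python3 d.py .525 .342 .2 35.2
```

```text
2996 [385  37] [419 190]
[np.int64(13), np.int64(19), np.int64(19), np.int64(20), np.int64(17), np.int64(17), np.int64(30), np.int64(24), np.int64(17), np.int64(16), np.int64(18), np.int64(22), np.int64(16), np.int64(22), np.int64(23), np.int64(19), np.int64(16), np.int64(17), np.int64(16), np.int64(17), np.int64(19), np.int64(23)]
bar yaw -56.42294585971052
[[0.4812 0.3971 0.128 ]
 [0.5559 0.2927 0.128 ]] [0.5186 0.3449 0.128 ] 0.12831782483530874
top edge yaw -53.636561964394865 [[0.5279 0.4532 0.166 ]
 [0.6706 0.2593 0.166 ]]
t 2.15 pos [0.5008 0.2494 0.2945] F [-1.   0.2 -0.2] q [ 0.37  0.01  1.52  0.    1.61 -0.24]
[61.8 73.3 94.3] -0.002 yaw now 35.1
```

```bash
python3 d.py .519 .345 .2 35.3 .519 .345 .138 35.3
```

```text
t 2.15 pos [0.5008 0.2494 0.2945] F [-1.   0.2 -0.2] q [ 0.37  0.01  1.52  0.    1.61 -0.24]
[67.7 70.1 94.3] -0.004 yaw now 35.1
[ 67.6  70.3 156.3] -0.004 yaw now 35.1
```

arm_command:
  increments: "0.68 35 35 30 0; 0.68 68 70 60 0; 0.68 68 70 94 0; 0.68 68 70 94 0; 0.68 68 70 94 0"

```text
t: 2.65
tool_pos: [0.5189, 0.3421, 0.2023]
orientation: [-1.454, -2.784, 0.004]
force: [0.0, -0.5, 1.1]
opening: 0.03
gripper_force: 0.0
```

```bash
python3 d.py .519 .345 .138 35.3
python3 - <<'E'
from plant import robot
from h import *
m=robot.camera_model('wrist');cv2.imwrite('pics/w3.png',robot.read_camera('wrist'))
E
```

```text
t 2.65 pos [0.5189 0.3421 0.2023] F [ 0.  -0.5  1.1] q [ 0.5   0.21  1.47 -0.    1.46 -0.11]
[ 2.3  1.9 64.3] -0.008 yaw now 34.8
```

View pics/w3.png

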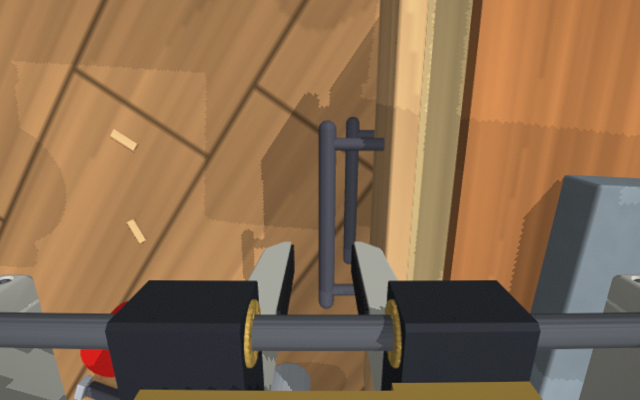

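Run:
```python
from plant import robot
from h import *
s=robot.read_state();m=robot.camera_model('wrist')
print(s['tool_pos'],m['eye'],R.from_rotvec(m['rotation']).as_matrix()[:,2])
E=onz(m,[(327,122.),(327,306.)],.128);print(E,E.mean(0),np.linalg.norm(E[0]-E[1]));v=E[1]-E[0];print(np.degrees(np.arctan2(v[1],v[0])))
d=delta(s,np.r_[E.mean(0)[:2],.138]);print(d)
```

```text
[0.52   0.3425 0.2044] [0.4742 0.4068 0.3458] [ 0.1617 -0.2294 -0.9598]
[[0.483  0.3999 0.128 ]
 [0.5579 0.2932 0.128 ]] [0.5205 0.3466 0.128 ] 0.1303344518320933
-54.91253948628397
(array([ 3.1219,  2.6526, 66.4263]), None, np.float64(0.60771924727951))
```

The bar stands at column 327, centred between the fingers. I'll descend, grip and pull.

arm_command:
  increments: "0.68 3 2.5 35 0; 0.68 3 2.5 64 0; 0.68 3 2.5 64 0; 1 3 2.5 64 0; 1 3 2.5 64 0"
  grip_force: 25

```text
t: 3.2
tool_pos: [0.5216, 0.3478, 0.1423]
orientation: [1.453, 2.782, 0.006]
force: [0.3, 0.2, 0.4]
opening: 0.0184
gripper_force: 0.0
```

arm_command:
  increments: "1 0 0 0 0; 1 0 0 0 0; 1 0 0 0 0"

```text
t: 3.5
tool_pos: [0.5214, 0.348, 0.1416]
orientation: [1.452, 2.783, 0.005]
force: [-0.1, -0.7, 6.0]
opening: 0.01
gripper_force: 25.0
```

```bash
python3 d.py .519 .345 .138 35.3
```

```text
t 3.5 pos [0.5214 0.348  0.1416] F [-0.1 -0.7  6. ] q [ 0.51  0.26  1.53 -0.    1.35 -0.1 ]
[-1.1 -3.7  3.6] -0.007 yaw now 34.9
```

arm_command:
  increments: "1 0 -20 0 0; 1 0 -50 0 0; 1 0 -80 0 0; 1 0 -105 0 0; 1 0 -120 0 0"

```text
t: 4.0
tool_pos: [0.422, 0.2793, 0.1416]
orientation: [1.452, 2.783, 0.007]
force: [0.8, 2.3, 7.4]
opening: 0.0101
gripper_force: 25.0
```

arm_command:
  increments: "1 0 -8 0 0; 1 0 -14 0 0; 1 0 -18 0 0; 1 0 -18 0 0"

```text
t: 4.4
tool_pos: [0.4078, 0.2695, 0.1416]
orientation: [1.452, 2.783, 0.007]
force: [-1.0, 0.6, 8.7]
opening: 0.0099
gripper_force: 25.0
```

```bash
python3 d.py .5215 .348 .138 35.3
```

```text
t 4.4 pos [0.4078 0.2695 0.1416] F [-1.   0.6  8.7] q [ 0.48 -0.1   1.92  0.    1.33 -0.13]
[ -0.6 138.1   4.2] -0.007 yaw now 34.9
```

arm_command:
  increments: "1 0 -4 0 0; 1 0 -8 0 0; 1 0 -8 0 0; 1 0 -8 0 0"

```text
t: 4.8
tool_pos: [0.4015, 0.2651, 0.1416]
orientation: [1.452, 2.783, 0.007]
force: [-1.5, 1.6, 9.2]
opening: 0.0104
gripper_force: 25.0
```

```bash
python3 d.py .5215 .348 .138 35.3
```

```text
t 4.8 pos [0.4015 0.2651 0.1416] F [-1.5  1.6  9.2] q [ 0.48 -0.13  1.94  0.    1.33 -0.13]
[ -0.6 145.8   4.3] -0.007 yaw now 34.9
```

arm_command:
  increments: "1 0 -4 0 0; 1 0 -6 0 0; 1 0 -6 0 0; 1 0 -6 0 0"

```text
t: 5.2
tool_pos: [0.4001, 0.2641, 0.1418]
orientation: [1.45, 2.779, 0.021]
force: [20.8, 16.0, -13.1]
opening: 0.0103
gripper_force: 25.0
```

```bash
python3 d.py .5215 .348 .138 35.3
```

```text
t 5.2 pos [0.4001 0.2641 0.1418] F [ 20.8  16.  -13.1] q [ 0.47 -0.14  1.95  0.    1.32 -0.13]
[ -0.6 147.4   6. ] -0.007 yaw now 34.9
```

The stop has been reached (opening 0.165). I'll relax, release and lift.

arm_command:
  increments: "1 0 4 0 0; 0.68 0 4 0 0; 0.68 0 4 0 0; 0.68 0 4 -40 0; 0.68 0 4 -85 0"

```text
t: 5.7
tool_pos: [0.3966, 0.2618, 0.2225]
orientation: [-1.452, -2.783, 0.007]
force: [1.1, -0.1, 0.7]
opening: 0.0292
gripper_force: 0.0
```

```bash
python3 d.py .42 -.05 .25 90
```

```text
t 5.7 pos [0.3966 0.2618 0.2225] F [ 1.1 -0.1  0.7] q [ 0.48 -0.2   1.85 -0.    1.5  -0.13]
[-269.1 -159.3  -26.8] -0.962 yaw now 34.9
```

arm_command:
  increments: "0.45 -42 -25 -6 -0.14; 0.45 -84 -50 -12 -0.28; 0.45 -125 -75 -18 -0.42; 0.45 -166 -99 -24 -0.56; 0.45 -207 -123 -27 -0.70"

```text
t: 6.2
tool_pos: [0.4139, 0.0512, 0.2487]
orientation: [0.514, 3.099, -0.0]
force: [0.5, -1.1, -0.4]
opening: 0.0509
gripper_force: 0.0
```

```bash
python3 d.py .42 -.05 .25 90
```

```text
t 6.2 pos [0.4139 0.0512 0.2487] F [ 0.5 -1.1 -0.4] q [ 0.   -0.39  1.95 -0.    1.58 -1.24]
[-38.4 -93.8  -1.3] -0.329 yaw now 71.2
```

arm_command:
  increments: "0.45 -13 -31 0 -0.11; 0.45 -26 -62 0 -0.22; 0.45 -38 -94 0 -0.32; 0.45 -38 -94 0 -0.32; 0.45 -38 -94 0 -0.32"

```text
t: 6.7
tool_pos: [0.419, -0.0489, 0.248]
orientation: [-0.028, -3.141, -0.001]
force: [0.2, 0.4, 0.7]
opening: 0.0512
gripper_force: 0.0
```

```bash
cat > iron.py <<'E'
import sys
from plant import robot
from h import *
s=robot.read_state();m=robot.camera_model('wrist');a=robot.read_camera('wrist');cv2.imwrite(f'pics/{sys.argv[1]}.png',a)
h=cv2.cvtColor(a,cv2.COLOR_BGR2HSV)
k=((h[...,1]<75)).astype(np.uint8);k[260:]=0
k=cv2.morphologyEx(k,cv2.MORPH_OPEN,np.ones((3,3)))
for c,st,b in blobs(k,300):
    p=np.argwhere(b)[:,::-1]
    P=onz(m,p,.010)[:,:2]*1000;(cx,cy),wh,ang=cv2.minAreaRect(np.float32(P))
    mu=P.mean(0);w,V=np.linalg.eigh(np.cov((P-mu).T));ax=V[:,1];ax=ax*np.sign(ax[0]);yaw=np.degrees(np.arctan2(ax[1],ax[0]))
    t=(P-mu)@ax;mid=mu+ax*(t.max()+t.min())/2
    print(c.round(0),st[:4],'rect',np.round((cx,cy),1),np.round(wh,1),round(ang,1),'axis yaw',round(yaw,1),'len',round(np.ptp(t),1),'mid',mid.round(1))
E
python3 iron.py w4; python3 d.py .42 -.05 .25 90
```

```text
[254. 218.] [238 167  35  93] rect [ 462.8 -128.4] [ 41.3 113.9] 86.6 axis yaw 0.6 len 112.9 mid [ 462.8 -129.5]
[341. 221.] [322 172  44  88] rect [468.  -23.8] [110.4  42.1] 5.2 axis yaw 11.7 len 112.8 mid [469.5 -27.5]
[387. 252.] [372 242  36  18] rect [510.5  31.4] [43.3 22.2] 88.9 axis yaw 76.6 len 46.0 mid [512.9  31.3]
t 6.75 pos [ 0.4191 -0.0482  0.248 ] F [-0.1  0.3 -0.1] q [-0.24 -0.37  1.94  0.    1.57 -1.79]
[-0.9 -1.8 -2. ] -0.016 yaw now 89.1
```

View pics/w4.png

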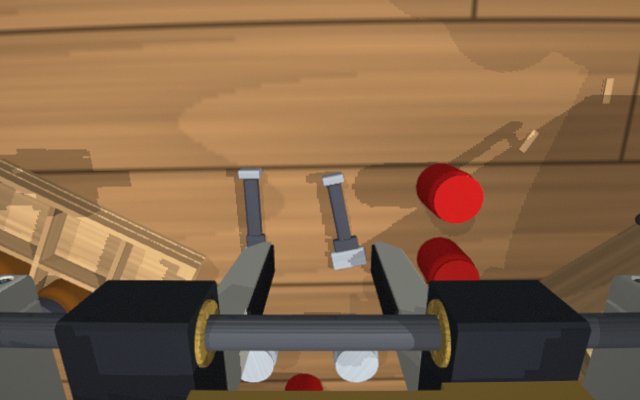

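Iron A runs from its head at (333,178) to its blade at (349,260). Iron B's head is at (249,173), with its blade hidden behind the finger near (257,245). Red tins sit at (455,195) and (445,265).

```bash
python3 - <<'E'
from plant import robot
from h import *
m=robot.camera_model('wrist')
for n,hd,s1,s2 in(('A',(332.5,180),(335.5,190),(346,235)),('B',(249.5,174),(250.5,185),(255.5,232))):
    H=onz(m,[hd],.018)[0];S=onz(m,[s1,s2],.014);v=S[1]-S[0];y=np.arctan2(v[1],v[0]);u=np.array([np.cos(y),np.sin(y)])
    # head top centre pixel ~ x=-0.055
    print(n,np.degrees(y),H[:2],'origin',H[:2]+.055*u, 'line pts',S[:,:2])
E
python3 d.py .474 -.0235 .1 99
```

```text
A 12.461660453561912 [ 0.421  -0.0363] origin [ 0.4747 -0.0245] line pts [[ 0.4334 -0.0329]
 [ 0.488  -0.0208]]
B 1.6778460264298263 [ 0.4127 -0.1278] origin [ 0.4677 -0.1262] line pts [[ 0.4261 -0.1285]
 [ 0.4826 -0.1269]]
t 6.75 pos [ 0.4191 -0.0482  0.248 ] F [-0.1  0.3 -0.1] q [-0.24 -0.37  1.94  0.    1.57 -1.79]
[-54.5  25.5 148. ] -0.174 yaw now 89.1
```

```bash
python3 d.py .474 -.025 .1 102.5 .474 -.025 .029 102.5
```

```text
t 6.75 pos [ 0.4191 -0.0482  0.248 ] F [-0.1  0.3 -0.1] q [-0.24 -0.37  1.94  0.    1.57 -1.79]
[-54.5  24.  148. ] -0.235 yaw now 89.1
[-54.6  24.  219. ] -0.235 yaw now 89.1
```

arm_command:
  increments: "0.45 -25 11 40 -0.11; 0.45 -54 24 85 -0.235; 0.45 -54 24 130 -0.235; 0.45 -54 24 150 -0.235; 0.45 -54 24 150 -0.235"
  grip_force: 20

```text
t: 7.25
tool_pos: [0.4704, -0.0231, 0.094]
orientation: [0.347, -3.114, -0.004]
force: [0.1, 0.3, 0.2]
opening: 0.0509
gripper_force: 0.0
```

```bash
python3 d.py .474 -.025 .029 102.5;python3 iron.py w5
```

```text
t 7.25 pos [ 0.4704 -0.0231  0.094 ] F [0.1 0.3 0.2] q [-0.16 -0.09  1.99  0.    1.25 -1.95]
[-3.6 -2.8 65. ] 0.004 yaw now 102.7
[170. 178.] [143  92  58 168] rect [ 465.8 -129. ] [117.5  30.5] 1.4 axis yaw 1.0 len 117.5 mid [ 465.8 -129.3]
[315. 198.] [294 140  42 120] rect [457.1 -31.2] [84.9 27.3] 11.7 axis yaw 10.5 len 85.4 mid [457.1 -30.5]
[257. 252.] [238 242  35  18] rect [501.2 -64.7] [13.1 24.9] 12.8 axis yaw -64.5 len 26.5 mid [502.7 -64.3]
[387. 252.] [372 242  36  18] rect [480.   29.6] [13.2 25.4] 12.6 axis yaw -88.7 len 26.0 mid [481.6  30.4]
```

View pics/w5.png

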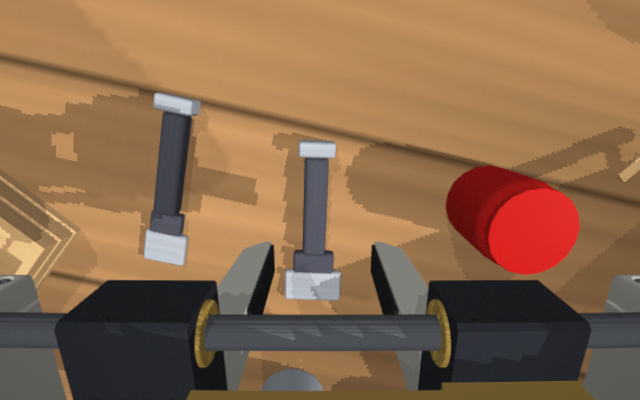

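Run:
```python
from plant import robot
from h import *
s=robot.read_state();m=robot.camera_model('wrist')
for n,hd,sh,bl in(('A',(317,147),(314,235),(313,283)),('B',(177,102),(169,205),(166,246))):
    H=onz(m,[hd],.018)[0];S=onz(m,[sh],.014)[0];B=onz(m,[bl],.006)[0]
    v=B-H;y=np.arctan2(v[1],v[0]);u=np.array([np.cos(y),np.sin(y)]);print(n,H,S,B,np.degrees(y),'org',H[:2]+.055*u)
print(delta(s,np.r_[.474,-.0245,.029]),proj(m,[.474,-.025,.014]))
```

```text
A [ 0.4213 -0.0379  0.018 ] [ 0.482  -0.0267  0.014 ] [ 0.5232 -0.0186  0.006 ] 10.752312085203389 org [ 0.4753 -0.0277]
B [ 0.4131 -0.1287  0.018 ] [ 0.4825 -0.1284  0.014 ] [ 0.5176 -0.1306  0.006 ] -1.0088626807468013 org [ 0.4681 -0.1297]
(array([-1.7833, -1.2526, 67.7439]), None, np.float64(1.7927313971466852)) [[318.7831 225.0036]]
```

arm_command:
  increments: "0.45 -4 -4.5 35 0; 0.45 -4 -4.5 67 0; 0.45 -4 -4.5 67 0; 1 -4 -4.5 67 0; 1 -4 -4.5 67 0"
  grip_force: 25

```text
t: 7.8
tool_pos: [0.4807, -0.0289, 0.0341]
orientation: [-0.346, 3.118, -0.002]
force: [-0.1, 1.2, 0.6]
opening: 0.0398
gripper_force: 0.0
```

arm_command:
  increments: "1 0 0 0 0; 1 0 0 0 0; 1 0 0 0 0; 1 0 0 -40 0; 1 0 0 -60 0"

```text
t: 8.3
tool_pos: [0.4789, -0.0288, 0.0929]
orientation: [-0.346, 3.122, -0.0]
force: [0.7, 0.4, -1.6]
opening: 0.0153
gripper_force: 24.9
```

```bash
python3 d.py .45 .15 .25 65 .466 .394 .25 35 .546 .279 .22 35
```

```text
t 8.3 pos [ 0.4789 -0.0288  0.0929] F [ 0.7  0.4 -1.6] q [-0.17 -0.07  1.98 -0.    1.23 -1.96]
[ -11.1  180.8 -157.1] 0.657 yaw now 102.7
[ -80.1  415.3 -157.1] 1.181 yaw now 102.7
[-133.   285.6 -127.1] 1.181 yaw now 102.7
```

arm_command:
  increments: "1 -17 36 -40 0.14; 1 -34 72 -85 0.28; 1 -51 108 -130 0.42; 1 -68 144 -150 0.56; 1 -85 180 -155 0.7"

```text
t: 8.8
tool_pos: [0.5215, 0.1577, 0.2473]
orientation: [0.751, 3.046, 0.003]
force: [1.1, -1.0, -1.0]
opening: 0.0157
gripper_force: 24.9
```

```bash
python3 d.py .546 .279 .23 34.8 .546 .279 .13 34.8
```

```text
t 8.8 pos [0.5215 0.1577 0.2473] F [ 1.1 -1.  -1. ] q [ 0.2  -0.02  1.64 -0.    1.52 -0.89]
[ 34.7 118.7  17.5] 0.48 yaw now 62.3
[ 35.1 118.5 117.5] 0.48 yaw now 62.3
```

arm_command:
  increments: "1 9 30 0 0.13; 1 18 60 0 0.26; 1 27 90 0 0.39; 1 35 119 5 0.48; 1 35 119 15 0.48"

```text
t: 9.3
tool_pos: [0.5437, 0.2817, 0.2285]
orientation: [-1.446, -2.789, -0.003]
force: [-0.8, 0.0, -2.2]
opening: 0.0154
gripper_force: 24.9
```

```bash
python3 d.py .546 .279 .130 34.8
python3 - <<'E'
from plant import robot
from h import *
m=robot.camera_model('wrist');cv2.imwrite('pics/w6.png',robot.read_camera('wrist'));
u=np.array([.8225,.5688,0]);v=np.array([-.5688,.8225,0]);D=np.array([.3995,.2635,.093])+.1535*u
for n,x,y,z in(('front corner -y',-.0975,-.149,.061),('front corner +y',-.0975,.149,.061),('side -y at .06',.05,-.149,.051),('goal',-.03,-.07,0)): print(n,proj(m,D+x*u+y*v+[0,0,z]))
E
```

```text
t 9.3 pos [0.5437 0.2817 0.2285] F [-0.8  0.  -2.2] q [ 0.39  0.17  1.47  0.    1.5  -0.22]
[-3.7  0.2 98.5] 0.007 yaw now 35.2
front corner -y [[223.1175 330.1586]]
front corner +y [[ 184.8736 -172.6339]]
side -y at .06 [[418.5136 323.4086]]
goal [[316.1159 205.3052]]
```

View pics/w6.png

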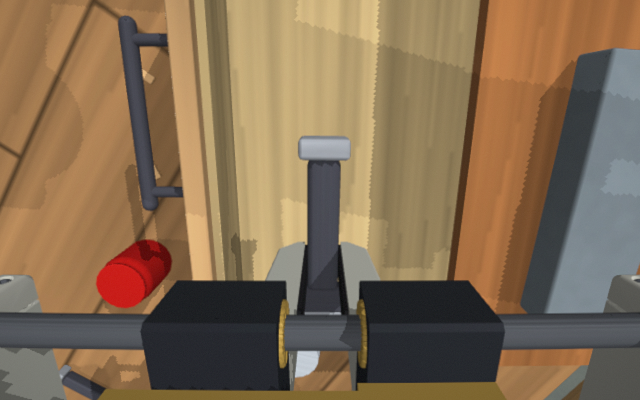

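The iron hangs centred over the open drawer, between the front board (column 205) and the chest's edge (column 460). I'll lower it.

arm_command:
  increments: "1 -3 0 40 0; 1 -3 0 80 0; 1 -3 0 95 0; 1 -3 0 100 0; 1 -3 0 100 0"

```text
t: 9.85
tool_pos: [0.5455, 0.2755, 0.1289]
orientation: [-1.446, -2.789, 0.0]
force: [0.3, -0.2, -2.4]
opening: 0.0156
gripper_force: 24.9
```

```bash
python3 d.py .546 .279 .126 34.8
```

```text
t 9.85 pos [0.5455 0.2755 0.1289] F [ 0.3 -0.2 -2.4] q [ 0.38  0.24  1.58 -0.    1.32 -0.23]
[2.6 2.5 2.9] 0.007 yaw now 35.2
```

arm_command:
  increments: "1 0 0 3 0; 1 0 0 3 0; 0.6 0 0 3 0; 0.6 0 0 3 0; 0.6 0 0 3 0"

```text
t: 10.35
tool_pos: [0.5458, 0.2762, 0.1264]
orientation: [1.445, 2.788, 0.002]
force: [-0.6, 0.4, 0.8]
opening: 0.0344
gripper_force: 0.0
```

arm_command:
  increments: "0.6 0 0 -40 0; 0.6 0 0 -90 0; 0.5 0 0 -115 0; 0.45 0 0 -115 0"

```text
t: 10.75
tool_pos: [0.5479, 0.277, 0.2471]
orientation: [1.443, 2.784, 0.012]
force: [0.6, 0.5, 0.8]
opening: 0.0483
gripper_force: 0.0
```

```bash
python3 d.py .466 -.129 .2 90
python3 - <<'E'
from plant import robot
from h import *
robot_t=robot.read_camera('top');cv2.imwrite('pics/top1.png',robot_t)
m=robot.camera_model('top');h=cv2.cvtColor(robot_t,cv2.COLOR_BGR2HSV)
d=(h[...,1]<80)&(h[...,2]<170);d[:220]=0;d[290:]=0;d[:,:300]=0;d[:,400:]=0
for c,s,k in blobs(d): print(c,s,onz(m,[c],.012))
E
```

```text
t 10.75 pos [0.5479 0.277  0.2471] F [0.6 0.5 0.8] q [ 0.38  0.16  1.45 -0.    1.52 -0.23]
[-284.4 -301.5   44.8] -0.956 yaw now 35.2
[361.9808 250.8429] [357 234  11  40 261] [[ 0.4782 -0.1301  0.012 ]]
```

arm_command:
  increments: "0.45 -30 -32 0 -0.1; 0.45 -62 -66 0 -0.22; 0.45 -95 -100 0 -0.35; 0.45 -128 -135 5 -0.48; 0.45 -160 -169 10 -0.6"

```text
t: 11.3
tool_pos: [0.4981, 0.0462, 0.2287]
orientation: [-0.548, -3.091, 0.001]
force: [1.5, 0.1, 0.7]
opening: 0.0514
gripper_force: 0.0
```

```bash
python3 d.py .466 -.129 .14 90
```

```text
t 11.3 pos [0.4981 0.0462 0.2287] F [1.5 0.1 0.7] q [-0.01 -0.13  1.78 -0.    1.5  -1.23]
[ -30.2 -175.4   88.8] -0.351 yaw now 69.9
```

arm_command:
  increments: "0.45 -8 -45 10 -0.1; 0.45 -16 -90 30 -0.2; 0.45 -24 -133 55 -0.3; 0.45 -30 -175 75 -0.35; 0.45 -30 -175 89 -0.35"

```text
t: 11.8
tool_pos: [0.4637, -0.1303, 0.1383]
orientation: [-0.015, -3.137, 0.0]
force: [-0.1, 0.6, 0.4]
opening: 0.0509
gripper_force: 0.0
```

```bash
python3 iron.py w7;python3 d.py .466 -.129 .1 90
```

```text
[322. 198.] [306 135  34 125] rect [ 459.7 -129.7] [ 28.4 105. ] 89.5 axis yaw 0.0 len 105.2 mid [ 459.7 -130.2]
[257. 252.] [238 242  35  18] rect [ 503.9 -188.1] [29.8 15.8] 89.6 axis yaw -77.5 len 31.3 mid [ 505.8 -188.3]
[387. 252.] [372 242  36  18] rect [504.9 -72.4] [30.3 15.8] 89.4 axis yaw 77.3 len 31.2 mid [506.9 -71.9]
t 11.85 pos [ 0.4632 -0.1278  0.1362] F [-1.8  0.4 -1.5] q [-0.38 -0.11  1.93 -0.    1.33 -1.94]
[-3.  -1.3 36.2] -0.011 yaw now 89.4
```

View pics/w7.png

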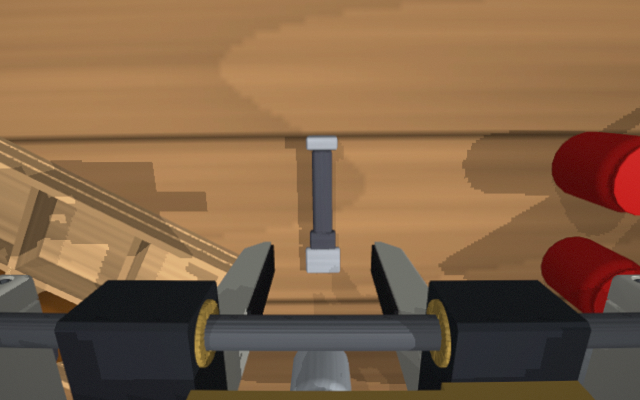

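Iron B stands vertical at column 322, from head (322,142) to blade (322,262), centred between the fingers. I'll grasp it.

arm_command:
  increments: "0.45 -4 0 40 0; 0.45 -4 0 80 0; 0.45 -4 0 105 0; 0.45 -4 0 105 0; 1 -4 0 105 0"

```text
t: 12.35
tool_pos: [0.4704, -0.1256, 0.0365]
orientation: [-0.009, -3.14, -0.001]
force: [0.9, 0.4, -0.1]
opening: 0.0467
gripper_force: 0.0
```

arm_command:
  increments: "1 0 0 0 0; 1 0 0 0 0; 1 0 0 0 0; 1 0 0 0 0; 1 0 0 -50 0"

```text
t: 12.85
tool_pos: [0.4651, -0.1247, 0.0803]
orientation: [-0.011, -3.129, -0.008]
force: [-0.7, -0.2, -2.7]
opening: 0.0145
gripper_force: 25.0
```

```bash
python3 d.py .466 .394 .25 35.2 .48 .15 .25 60
```

```text
t 12.85 pos [ 0.4651 -0.1247  0.0803] F [-0.7 -0.2 -2.7] q [-0.37 -0.03  1.97  0.    1.22 -1.93]
[   4.7  519.5 -167.2] 0.95 yaw now 89.6
[ -10.9  275.6 -168.5] 0.517 yaw now 89.6
```

arm_command:
  increments: "1 0 20 -45 0.08; 1 0 55 -80 0.18; 1 0 95 -110 0.28; 1 0 135 -135 0.38; 1 0 175 -155 0.48"

```text
t: 13.35
tool_pos: [0.4716, 0.0497, 0.2435]
orientation: [0.763, 3.045, 0.001]
force: [0.3, 0.4, -1.7]
opening: 0.0148
gripper_force: 25.0
```

```bash
python3 d.py .466 .394 .24 35.2
```

```text
t 13.35 pos [0.4716 0.0497 0.2435] F [ 0.3  0.4 -1.7] q [-0.   -0.22  1.83  0.    1.53 -1.08]
[167.4 300.9   3.6] 0.465 yaw now 61.9
```

arm_command:
  increments: "1 24 43 0 0.08; 1 48 86 0 0.16; 1 72 129 0 0.24; 1 96 172 0 0.32; 1 120 215 0 0.4"

```text
t: 13.85
tool_pos: [0.4654, 0.2963, 0.2414]
orientation: [-1.352, -2.836, 0.0]
force: [1.1, -0.2, -1.4]
opening: 0.0147
gripper_force: 25.0
```

```bash
python3 d.py .466 .394 .24 35.2
```

```text
t 13.85 pos [0.4654 0.2963 0.2414] F [ 1.1 -0.2 -1.4] q [ 0.47  0.    1.63 -0.    1.51 -0.21]
[75.5 62.   1.3] 0.067 yaw now 39.0
```

arm_command:
  increments: "1 35 30 0 0.066; 1 75 62 0 0.066; 1 75 62 40 0.066; 1 75 62 80 0.066; 1 75 62 80 0.066"

```text
t: 14.35
tool_pos: [0.4625, 0.3894, 0.1539]
orientation: [-1.436, -2.787, 0.018]
force: [-1.1, -1.1, -3.6]
opening: 0.0146
gripper_force: 25.0
```

```bash
python3 d.py .466 .394 .127 35.2;python3 - <<'E'
from plant import robot
from h import *
m=robot.camera_model('wrist');cv2.imwrite('pics/w8.png',robot.read_camera('wrist'))
E
```

```text
t 14.35 pos [0.4625 0.3894 0.1539] F [-1.1 -1.1 -3.6] q [ 0.62  0.21  1.56 -0.    1.38 -0.  ]
[ 1.7  5.8 26.8] 0.005 yaw now 35.5
```

View pics/w8.png

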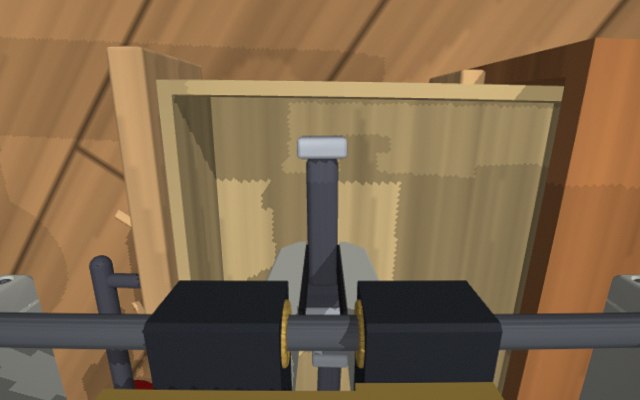

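The drawer's far wall is at row 95 and the iron's head at row 147, with room around it. The other iron lies at the bottom, near (330,360). I'll lower and release.

arm_command:
  increments: "1 5 2 15 0; 1 5 2 24 0; 1 5 2 27 0; 1 5 2 27 0; 1 5 2 27 0"

```text
t: 14.9
tool_pos: [0.4659, 0.3971, 0.1353]
orientation: [1.44, 2.791, 0.002]
force: [-0.3, -0.3, -3.0]
opening: 0.0146
gripper_force: 25.0
```

arm_command:
  increments: "0.6 0 0 0 0; 0.6 0 0 0 0; 0.6 0 0 0 0; 0.6 0 0 -50 0; 0.68 0 0 -100 0"

```text
t: 15.4
tool_pos: [0.4642, 0.3961, 0.2337]
orientation: [-1.439, -2.79, 0.006]
force: [0.8, 0.3, 0.1]
opening: 0.0329
gripper_force: 0.0
```

```bash
python3 d.py .3975 .2625 .21 35.2
python3 - <<'E'
from plant import robot
from h import *
m=robot.camera_model('wrist');cv2.imwrite('pics/w9.png',robot.read_camera('wrist'))
E
```

```text
t 15.4 pos [0.4642 0.3961 0.2337] F [0.8 0.3 0.1] q [0.62 0.17 1.47 0.   1.51 0.  ]
[ -70.2 -131.7   24.3] 0.004 yaw now 35.4
```

View pics/w9.png

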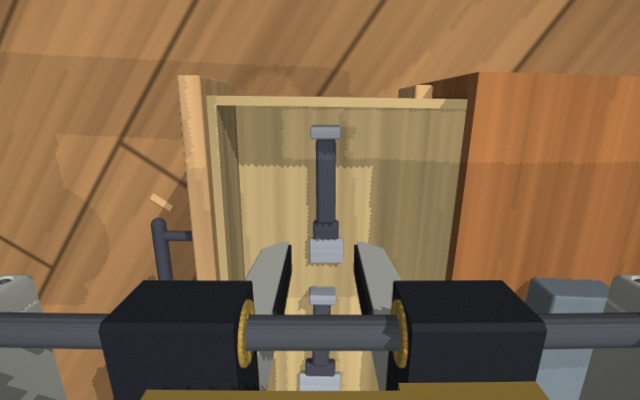

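Both irons lie flat in the drawer. Next is the handle again, to shut it.

arm_command:
  increments: "0.68 -20 -40 0 0; 0.68 -45 -85 0 0; 0.68 -70 -130 0 0; 0.68 -70 -130 20 0; 0.68 -70 -130 20 0"

```text
t: 15.95
tool_pos: [0.399, 0.2632, 0.2131]
orientation: [-1.442, -2.79, 0.002]
force: [0.4, 0.7, 0.5]
opening: 0.0297
gripper_force: 0.0
```

```bash
python3 - <<'E'
from plant import robot
from h import *
s=robot.read_state();print(s['tool_pos'],s['opening']);m=robot.camera_model('wrist');a=robot.read_camera('wrist');cv2.imwrite('pics/w10.png',a)
h=cv2.cvtColor(a,cv2.COLOR_BGR2HSV)
k=((h[...,2]<110)&(h[...,1]<110)).astype(np.uint8);k[235:]=0;k[:,:290]=0;k[:,350:]=0
for r in range(130,230,15):
    x=np.flatnonzero(k[r]);print(r,x.min() if len(x) else None,x.max() if len(x) else None)
print(proj(m,[[.3995,.2635,.128],[.3995-.06*.5688,.2635+.06*.8225,.128],[.3995+.02*.5688,.2635-.02*.8225,.128]]))
E
python3 d.py .3995 .2635 .139 35
```

```text
[0.399  0.2632 0.2131] 0.029706761377061564
130 320 335
145 319 349
160 319 335
175 319 335
190 319 334
205 318 334
220 318 334
[[323.9882 221.6297]
 [325.2774 134.5228]
 [323.5964 248.0193]]
t 16.0 pos [0.3997 0.2641 0.2142] F [0.2 0.9 0.3] q [ 0.48 -0.19  1.85  0.    1.48 -0.14]
[-0.4 -0.5 75.2] 0.007 yaw now 35.4
```

arm_command:
  increments: "0.68 0 1 40 0; 0.68 0 1 73 0; 0.68 0 1 73 0; 1 0 1 73 0; 1 0 1 73 0"
  grip_force: 25

```text
t: 16.5
tool_pos: [0.4023, 0.2662, 0.1438]
orientation: [1.439, 2.791, 0.004]
force: [0.2, 0.2, 0.4]
opening: 0.0181
gripper_force: 0.0
```

arm_command:
  increments: "1 0 0 0 0; 1 0 0 0 0; 1 0 0 0 0; 1 0 15 0 0; 1 0 30 0 0"

```text
t: 17.0
tool_pos: [0.4269, 0.2831, 0.1437]
orientation: [1.439, 2.79, 0.004]
force: [-0.1, -3.0, 7.3]
opening: 0.0103
gripper_force: 25.0
```

arm_command:
  increments: "1 0 15 0 0; 1 -0.3 35 0 0; 1 -0.5 60 0 0; 1 -1 85 0 0; 1 -1 100 0 0"

```text
t: 17.5
tool_pos: [0.5101, 0.3406, 0.1437]
orientation: [1.439, 2.789, 0.004]
force: [0.5, -2.9, 8.6]
opening: 0.0102
gripper_force: 25.0
```

```bash
python3 d.py .536 .358 .139 35
```

```text
t 17.5 pos [0.5101 0.3406 0.1437] F [ 0.5 -2.9  8.6] q [ 0.51  0.23  1.56 -0.    1.35 -0.11]
[-0.9 31.2  4.9] 0.007 yaw now 35.4
```

arm_command:
  increments: "1 0 12 0 0; 1 0 22 0 0; 1 0 28 0 0; 1 0 30 0 0; 1 0 30 0 0"

```text
t: 18.0
tool_pos: [0.534, 0.3572, 0.1438]
orientation: [1.439, 2.789, 0.004]
force: [3.0, -3.3, 4.2]
opening: 0.01
gripper_force: 25.0
```

```bash
python3 d.py .536 .358 .139 35
```

```text
t 18.0 pos [0.534  0.3572 0.1438] F [ 3.  -3.3  4.2] q [ 0.51  0.3   1.48 -0.    1.36 -0.11]
[-0.5  2.1  4.8] 0.007 yaw now 35.4
```

arm_command:
  increments: "1 0 2 0 0; 1 0 4 0 0; 1 0 6 0 0; 1 0 6 0 0; 1 0 6 0 0"

```text
t: 18.5
tool_pos: [0.5365, 0.359, 0.1437]
orientation: [1.441, 2.791, -0.004]
force: [-9.3, -9.9, 14.4]
opening: 0.0101
gripper_force: 25.0
```

```bash
python3 d.py .536 .358 .139 35
```

```text
t 18.5 pos [0.5365 0.359  0.1437] F [-9.3 -9.9 14.4] q [ 0.51  0.32  1.46 -0.    1.37 -0.11]
[-0.5 -1.   4.7] 0.007 yaw now 35.4
```

arm_command:
  increments: "1 0 1 0 0; 0.68 0 0 0 0; 0.68 -1 -3 0 0; 0.68 -1 -3 -40 0; 0.68 -1 -3 -90 0"

```text
t: 19.0
tool_pos: [0.533, 0.357, 0.229]
orientation: [-1.438, -2.789, 0.008]
force: [1.1, -0.2, 1.1]
opening: 0.0294
gripper_force: 0.0
```

```bash
python3 - <<'E'
from plant import robot
from h import *
s=robot.read_state();print(s['tool_pos'],s['opening']);m=robot.camera_model('wrist');a=robot.read_camera('wrist');cv2.imwrite('pics/w11.png',a)
h=cv2.cvtColor(a,cv2.COLOR_BGR2HSV)
k=((h[...,2]<110)&(h[...,1]<110)).astype(np.uint8);k[235:]=0;k[:,:290]=0;k[:,360:]=0
c=[]
for r in range(150,230,10):
    x=np.flatnonzero(k[r]);c.append((np.median(x),r)) if len(x) else 0
B=onz(m,c,.128);u=np.array([.8225,.5688,0]);print(c,B@u, 'shut exp',np.dot(u,[.5358,.3579,0]))
E
python3 d.py .625 .116 .2 80 .5 .1 .25 60
```

```text
[0.533 0.357 0.229] 0.029385672899180915
[(np.float64(340.5), 150), (np.float64(329.5), 160), (np.float64(329.5), 170), (np.float64(329.5), 180), (np.float64(329.0), 190), (np.float64(329.0), 200), (np.float64(329.0), 210), (np.float64(328.5), 220)] [0.6524 0.6448 0.645  0.6451 0.6449 0.645  0.6452 0.645 ] shut exp 0.6442690200000001
t 19.05 pos [0.5371 0.3594 0.2423] F [1.9 0.9 8.6] q [ 0.51  0.25  1.36  0.    1.52 -0.11]
[-249.2  -69.9   41.8] -0.778 yaw now 35.4
[-189.8 -180.5   -9.3] -0.429 yaw now 35.4
```

View pics/w11.png

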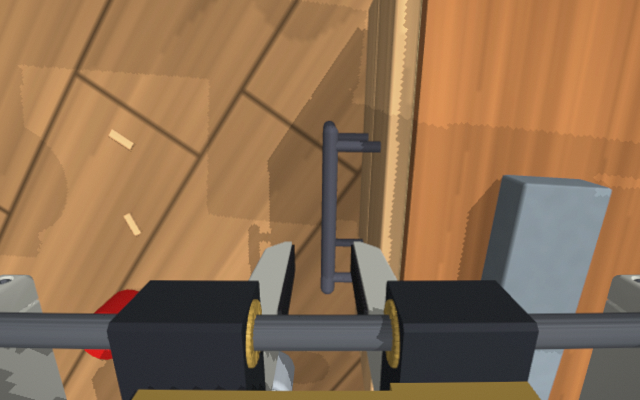

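The drawer is shut: the bar sits at column 329, which is its expected shut position, and the front is flush. My picture budget is spent, so from here I'll measure numerically: tins from the starting top and side frames, crate corners likewise.

```bash
python3 - <<'E'
from plant import robot
from h import *
for n in('top','side'):
    a=cv2.imread(f'pics/{n}0.png');m=robot.camera_model(n);h=cv2.cvtColor(a,cv2.COLOR_BGR2HSV)
    k=(h[...,1]<60)&(h[...,2]>120)
    for T in([.6254,.1159],[.629,-.0114],[.6274,-.1315]):
        c0=proj(m,[*T,.03])[0]
        yy,xx=np.mgrid[:400,:640];kk=k&(np.hypot(xx-c0[0],yy-c0[1])<20)
        p=np.argwhere(kk)[:,::-1];P=onz(m,p,.065)[:,:2]-m['eye'][:2]
        az=np.arctan2(P[:,1],P[:,0]);r=np.hypot(*P.T);a0=(az.min()+az.max())/2
        e=r.max()+.0015-.027;print(n,len(p),'width',2*e*np.tan(np.ptp(az)/2),np.array(m['eye'][:2])+e*np.array([np.cos(a0),np.sin(a0)]))
ms=robot.camera_model('side');f=lambda L:np.array(L)/2.3+[190-.3,120-.3]
print('crate side',onz(ms,f([(303,103),(390,160),(485,65)]),.036))
E
python3 d.py .625 .116 .2 80 .52 .1 .25 60
```

```text
top 260 width 0.05633696786442898 [0.627  0.1163]
top 271 width 0.05712075495355803 [ 0.6313 -0.0127]
top 279 width 0.05600623779752572 [ 0.628  -0.1332]
side 304 width 0.052570076409815626 [0.6297 0.0991]
side 496 width 0.06737600359417387 [ 0.6338 -0.0361]
side 456 width 0.06999926098094678 [ 0.639  -0.1339]
crate side [[ 0.6682 -0.276   0.036 ]
 [ 0.5234 -0.1648  0.036 ]
 [ 0.3959 -0.4194  0.036 ]]
t 19.05 pos [0.5371 0.3594 0.2423] F [1.9 0.9 8.6] q [ 0.51  0.25  1.36  0.    1.52 -0.11]
[-249.2  -69.9   41.8] -0.778 yaw now 35.4
[-201.4 -164.2   -9.2] -0.429 yaw now 35.4
```

```bash
python3 d.py .627 .116 .17 35.4 .627 .116 .062 35.4
```

```text
t 19.05 pos [0.5371 0.3594 0.2423] F [1.9 0.9 8.6] q [ 0.51  0.25  1.36  0.    1.52 -0.11]
[-250.4  -68.6   71.9] 0.001 yaw now 35.4
[-250.3  -69.7  179.8] 0.001 yaw now 35.4
```

arm_command:
  increments: "0.4 -48 -12 0 0; 0.2 -96 -26 0 0; 0.2 -144 -40 15 0; 0.2 -192 -54 30 0; 0.2 -240 -66 45 0"

```text
t: 19.55
tool_pos: [0.6188, 0.128, 0.1884]
orientation: [1.439, 2.791, 0.002]
force: [1.5, 0.1, 0.2]
opening: 0.0654
gripper_force: 0.0
```

```bash
cat > tin.py <<'E'
import sys
from plant import robot
from h import *
# refine tin centre near guess from wrist view: far rim point on z=.065 plane less the radius
T=np.array(list(map(float,sys.argv[1:3])));m=robot.camera_model('wrist');a=robot.read_camera('wrist')
h=cv2.cvtColor(a,cv2.COLOR_BGR2HSV);k=((h[...,1]<60)&(h[...,2]>120)).astype(np.uint8)
k=cv2.morphologyEx(k,cv2.MORPH_OPEN,np.ones((3,3)))
c0=proj(m,[*T,.06])[0];print('predicted px',c0)
for c,st,b in blobs(k,300):
    p=np.argwhere(b)[:,::-1];P=onz(m,p,.065)[:,:2]-m['eye'][:2]
    az=np.unwrap(np.arctan2(P[:,1],P[:,0]));r=np.hypot(*P.T);a0=(az.min()+az.max())/2;e=r.max()-.027
    print(c.round(),st[:4],'width',round(2*e*np.sin(np.ptp(az)/2),4),(np.array(m['eye'][:2])+e*np.array([np.cos(a0),np.sin(a0)])).round(4))
E
python3 tin.py .627 .116;python3 d.py .627 .116 .17 35.4 .627 .116 .062 35.4
```

```text
predicted px [322.3311 220.8452]
[320. 214.] [289 175  63  75] width 0.0524 [0.6232 0.1177]
[421. 278.] [389 241  65  72] width 0.0298 [0.7421 0.1176]
[223. 281.] [192 242  65  72] width 0.0312 [0.5888 0.0074]
[ 18. 294.] [  0 275  41  37] width 0.0428 [ 0.4445 -0.0974]
[263. 298.] [247 276  32  39] width 0.0222 [0.625  0.0359]
[ 18. 372.] [  0 348  41  51] width 0.0603 [ 0.4782 -0.1789]
[211. 369.] [199 352  27  36] width 0.0271 [ 0.6223 -0.0595]
t 19.6 pos [0.6198 0.1204 0.1851] F [-0.5 -4.6 -1.2] q [ 0.11  0.25  1.46 -0.    1.43 -0.5 ]
[-7.8  3.4 15.1] -0.004 yaw now 35.2
[ -7.5   3.7 123.1] -0.004 yaw now 35.2
```

```bash
python3 tin.py .627 .116|head -2;python3 d.py .626 .1165 .062 35.4
```

```text
predicted px [327.4399 214.1045]
[325. 207.] [294 169  63  75] width 0.0525 [0.6234 0.1176]
t 19.65 pos [0.6186 0.1237 0.1857] F [-0.4  1.2  0.1] q [ 0.12  0.25  1.46 -0.    1.43 -0.5 ]
[-10.    2.3 123.7] -0.005 yaw now 35.1
```

arm_command:
  increments: "0.2 -9 1 40 0; 0.2 -9 1 80 0; 0.2 -9 1 115 0; 0.2 -9 1 123 0; 0.2 -9 1 123 0"
  grip_force: 20

```text
t: 20.15
tool_pos: [0.6229, 0.1232, 0.064]
orientation: [-1.439, -2.79, 0.002]
force: [0.4, -0.5, 0.2]
opening: 0.0744
gripper_force: 0.0
```

arm_command:
  increments: "1 0 0 0 0; 1 0 0 0 0; 1 0 0 0 0; 1 0 0 0 0; 1 0 0 -50 0"

```text
t: 20.65
tool_pos: [0.6187, 0.1223, 0.108]
orientation: [-1.435, -2.782, 0.012]
force: [-0.2, -1.0, -4.5]
opening: 0.0525
gripper_force: 20.0
```

```bash
python3 d.py .611 -.297 .19 -27.7 .6 -.1 .19 10
```

```text
t 20.65 pos [0.6187 0.1223 0.108 ] F [-0.2 -1.  -4.5] q [ 0.11  0.32  1.52  0.    1.31 -0.5 ]
[-336.6 -250.2  -81.3] 1.102 yaw now 35.4
[-169.7 -145.   -81.5] 0.444 yaw now 35.4
```

arm_command:
  increments: "1 0 0 -45 0; 1 -30 -22 -80 0.1; 1 -70 -51 -85 0.24; 1 -108 -80 -85 0.38; 1 -147 -109 -85 0.52"

```text
t: 21.15
tool_pos: [0.6206, -0.0615, 0.2013]
orientation: [2.114, 2.322, 0.002]
force: [1.0, -0.1, -4.8]
opening: 0.0526
gripper_force: 20.0
```

```bash
python3 d.py .611 -.297 .19 -27.7
```

```text
t 21.15 pos [ 0.6206 -0.0615  0.2013] F [ 1.  -0.1 -4.8] q [-0.18  0.21  1.47  0.    1.45 -0.27]
[-233.6  -31.6   11.3] 0.577 yaw now 5.3
```

arm_command:
  increments: "1 -46 -6 0 0.12; 1 -92 -12 0 0.24; 1 -138 -18 0 0.36; 1 -184 -25 0 0.48; 1 -230 -31 5 0.575"

```text
t: 21.65
tool_pos: [0.6123, -0.294, 0.1963]
orientation: [2.686, 1.627, 0.002]
force: [0.9, 1.1, -3.5]
opening: 0.053
gripper_force: 20.0
```

```bash
python3 - <<'E'
from plant import robot
from h import *
# crate outline: light wood vs darker bench in top camera frame at start
a=cv2.imread('pics/top0.png');m=robot.camera_model('top');h=cv2.cvtColor(a,cv2.COLOR_BGR2HSV)
R0=a[200:270,390:480];hh=h[200:270,390:480]
for px in((400,235),(430,198),(410,215),(425,250),(450,265),(395,250),(470,270),(440,190)): print(px,h[px[1],px[0]],end=' ')
dk=(h[...,2]<95);dk[:205]=0;dk[255:]=0;dk[:,:425]=0;dk[:,485:]=0
for c,s,k in blobs(dk,20): print('dark lid',c,s,onz(m,[c],.066))
E
python3 d.py .611 -.297 .19 -27.7
```

```text
(400, 235) [ 15  97 203] (430, 198) [ 13 107 131] (410, 215) [ 15  96 205] (425, 250) [ 15  96 217] (450, 265) [ 15  98 200] (395, 250) [ 14 109 166] (470, 270) [ 14 106 142] (440, 190) [ 14 107 159] dark lid [442.0365 221.7854] [434 214  17  17 219] [[ 0.5695 -0.3691  0.066 ]]
dark lid [464.528 236.056] [457 229  18  16 125] [[ 0.5274 -0.4368  0.066 ]]
t 21.65 pos [ 0.6123 -0.294   0.1963] F [ 0.9  1.1 -3.5] q [-0.52  0.36  1.3   0.    1.47 -0.04]
[-3.3  0.2  6.3] 0.002 yaw now -27.6
```

Run:
```python
from plant import robot
from h import *
a=cv2.imread('pics/top0.png');m=robot.camera_model('top');h=cv2.cvtColor(a,cv2.COLOR_BGR2HSV)
for th in(178,185,192):
    k=(h[...,2]>th)&(h[...,1]>60);k[:185]=0;k[285:]=0;k[:,:378]=0;k[:,490:]=0
    k=cv2.morphologyEx(k.astype(np.uint8),cv2.MORPH_CLOSE,np.ones((3,3)))
    b=max(blobs(k,100),key=lambda t:t[1][4]);p=np.argwhere(b[2])[:,::-1]
    r=cv2.minAreaRect(np.float32(onz(m,p,.036)[:,:2]*1000));print(th,b[1],r)
```

```text
178 [ 378  191  104   94 2622] ((523.0923461914062, -358.01507568359375), (318.2535095214844, 259.5923156738281), 79.04375457763672)
185 [ 385  191   90   89 1054] ((532.0086669921875, -348.41619873046875), (259.39703369140625, 174.05047607421875), 59.8209114074707)
192 [404 201  25  30 274] ((592.1148071289062, -296.696533203125), (44.328857421875, 92.07746124267578), 60.482662200927734)
```

arm_command:
  increments: "1 0 0 40 0.02; 1 0 0 80 0.02; 1 0 0 105 0.02; 1 0 0 114 0.02; 1 0 0 114 0.02"

```text
t: 22.15
tool_pos: [0.6113, -0.2913, 0.0796]
orientation: [-2.697, -1.606, 0.002]
force: [-0.2, 0.2, -2.5]
opening: 0.0528
gripper_force: 20.0
```

```bash
python3 d.py .6126 -.2936 .069 -29
```

```text
t 22.15 pos [ 0.6113 -0.2913  0.0796] F [-0.2  0.2 -2.5] q [-0.52  0.46  1.4   0.    1.28 -0.02]
[-1.4  2.3 10.6] 0.01 yaw now -28.5
```

arm_command:
  increments: "1 -1 1 5 0; 1 -1 1 9 0; 1 -1 1 12 0; 1 -1 1 12 0"

```text
t: 22.55
tool_pos: [0.6143, -0.2948, 0.0733]
orientation: [2.695, 1.605, 0.003]
force: [-3.9, 0.3, 8.7]
opening: 0.0524
gripper_force: 20.0
```

```bash
python3 d.py .6126 -.2936 .069 -29
```

```text
t 22.55 pos [ 0.6143 -0.2948  0.0733] F [-3.9  0.3  8.7] q [-0.52  0.47  1.4  -0.    1.27 -0.03]
[ 0.3 -2.1  4.3] 0.009 yaw now -28.5
```

arm_command:
  increments: "1 0 0 1 0; 0.2 0 0 0 0; 0.2 0 0 0 0; 0.2 0 0 -20 0; 0.2 0 0 -60 0"

```text
t: 23.05
tool_pos: [0.6105, -0.292, 0.1258]
orientation: [-2.694, -1.604, 0.005]
force: [0.1, 1.0, -0.5]
opening: 0.074
gripper_force: 0.0
```

arm_command:
  increments: "0.2 0 0 -40 0; 0.2 40 10 -40 0; 0.2 90 20 -40 0; 0.2 90 20 -40 0; 0.2 90 20 -40 0"

```text
t: 23.55
tool_pos: [0.674, -0.2225, 0.1695]
orientation: [2.697, 1.611, 0.0]
force: [-0.5, -0.3, -0.4]
opening: 0.074
gripper_force: 0.0
```

```bash
python3 tin.py .628 -.132; python3 d.py .628 -.132 .18 -29
python3 - <<'E'
from plant import robot
from h import *
robot_t=robot.read_camera('top');cv2.imwrite('pics/top2.png',robot_t)
m=robot.camera_model('top');h=cv2.cvtColor(robot_t,cv2.COLOR_BGR2HSV);k=(h[...,1]<60)&(h[...,2]>140);k[:180]=0;k[290:]=0;k[:,:260]=0;k[:,:]&=(np.arange(640)<490)
for c,s,b in blobs(k): print(c,s,onz(m,[c],.068))
E
```

```text
predicted px [208.1175 133.2937]
[107.   4.] [84  0 47 11] width 0.0131 [ 0.626 -0.04 ]
[206. 134.] [170  99  72  73] width 0.0507 [ 0.6281 -0.1332]
[211. 280.] [175 242  72  71] width 0.0268 [ 0.5547 -0.2365]
[434. 282.] [398 242  73  72] width 0.0274 [ 0.7266 -0.3313]
[298. 295.] [271 272  53  43] width 0.0375 [ 0.626  -0.2714]
t 23.6 pos [ 0.6733 -0.2236  0.1693] F [-0.2 -0.9 -0.7] q [-0.39  0.46  1.22 -0.    1.45  0.1 ]
[ 59.  -83.4 -10.8] 0.011 yaw now -28.4
[396.6812 245.7712] [ 344  180  120  110 5652] [[ 0.4931 -0.2289  0.068 ]]
[413.4167 182.4444] [403 180  19   7  72] [[ 0.69   -0.2828  0.068 ]]
[325.6516 199.7623] [317 191  18  18 244] [[ 0.6285 -0.0115  0.068 ]]
[364.5433 201.3701] [356 193  18  18 254] [[ 0.6265 -0.1312  0.068 ]]
[418.7418 207.6364] [409 199  20  18 275] [[ 0.6112 -0.2978  0.068 ]]
```

arm_command:
  increments: "0.2 12 -17 -10 -0.15; 0.2 24 -34 -10 -0.3; 0.2 36 -51 -10 -0.45; 0.2 48 -68 -10 -0.6; 0.2 59 -84 -10 -0.74"

```text
t: 24.15
tool_pos: [0.6263, -0.1327, 0.1793]
orientation: [1.93, 2.479, -0.0]
force: [-0.1, -0.1, -0.6]
opening: 0.074
gripper_force: 0.0
```

arm_command:
  increments: "0.2 0 0 0 -0.15; 0.2 0 0 0 -0.3; 0.2 0 0 0 -0.45; 0.2 0 0 0 -0.6; 0.2 0 0 0 -0.74"

```text
t: 24.65
tool_pos: [0.6267, -0.1335, 0.1793]
orientation: [0.903, 3.009, -0.0]
force: [-0.8, -0.0, -0.7]
opening: 0.0743
gripper_force: 0.0
```

```bash
python3 tin.py .628 -.132|head -3; python3 d.py .628 -.133 .062 61
```

```text
predicted px [324.8863 207.8093]
[459. 121.] [423  87  73  71] width 0.0507 [ 0.6258 -0.0138]
[323. 202.] [290 163  65  76] width 0.0515 [ 0.6244 -0.1317]
t 24.7 pos [ 0.6267 -0.1335  0.1793] F [-0.   0.1  0.2] q [-0.29  0.28  1.44 -0.    1.42 -1.29]
[ -0.8   1.1 117.3] -0.069 yaw now 57.1
```

arm_command:
  increments: "0.2 0 1 40 -0.065; 0.2 0 1 80 -0.065; 0.2 0 1 112 -0.065; 0.2 0 1 117 -0.065; 0.2 0 1 117 -0.065"

```text
t: 25.2
tool_pos: [0.6268, -0.1316, 0.0615]
orientation: [-0.815, -3.032, 0.0]
force: [-0.1, -0.1, 1.2]
opening: 0.0742
gripper_force: 0.0
```

arm_command:
  increments: "1 0 0 0 0; 1 0 0 0 0; 1 0 0 0 0; 1 0 0 0 0; 1 0 0 -50 0"

```text
t: 25.7
tool_pos: [0.6226, -0.1295, 0.1048]
orientation: [-0.808, -3.021, -0.001]
force: [-1.3, 0.5, -6.0]
opening: 0.0532
gripper_force: 20.0
```

```bash
python3 d.py .5363 -.2559 .17 61
```

```text
t 25.7 pos [ 0.6226 -0.1295  0.1048] F [-1.3  0.5 -6. ] q [-0.29  0.34  1.51  0.    1.31 -1.33]
[  12.6 -152.8  -64.5] -0.017 yaw now 60.1
```

arm_command:
  increments: "1 0 0 -40 0; 1 3 -35 -60 0; 1 6 -75 -60 0; 1 10 -115 -60 0; 1 13 -150 -60 0"

```text
t: 26.2
tool_pos: [0.5407, -0.2555, 0.1725]
orientation: [0.811, 3.035, -0.0]
force: [0.9, -0.4, -3.5]
opening: 0.0528
gripper_force: 20.0
```

arm_command:
  increments: "1 0 0 0 0; 1 0 0 0 0; 1 0 0 0 0"

```text
t: 26.5
tool_pos: [0.5423, -0.2537, 0.1722]
orientation: [0.811, 3.035, 0.001]
force: [-0.4, 1.0, -3.2]
opening: 0.0533
gripper_force: 20.0
```

```bash
python3 d.py .5363 -.2559 .08 61
```

```text
t 26.5 pos [ 0.5423 -0.2537  0.1722] F [-0.4  1.  -3.2] q [-0.52  0.17  1.58  0.    1.4  -1.57]
[ 4.1 -4.9 92.2] -0.016 yaw now 60.1
```

arm_command:
  increments: "1 4 -5 20 0; 1 4 -5 50 0; 1 4 -5 75 0; 1 4 -5 92 0; 1 4 -5 92 0"

```text
t: 27.0
tool_pos: [0.5344, -0.2543, 0.0767]
orientation: [-0.807, -3.03, -0.003]
force: [-1.4, 0.6, -4.6]
opening: 0.0531
gripper_force: 20.0
```

```bash
python3 d.py .5363 -.2559 .069 61
```

```text
t 27.0 pos [ 0.5344 -0.2543  0.0767] F [-1.4  0.6 -4.6] q [-0.53  0.25  1.67  0.    1.23 -1.58]
[-2.5 -0.4  7.7] -0.015 yaw now 60.2
```

arm_command:
  increments: "1 -1 0 4 0; 1 -1 0 7 0; 1 -1 0 10 0; 1 -1 0 12 0; 1 -1 0 12 0"

```text
t: 27.5
tool_pos: [0.5379, -0.2578, 0.0706]
orientation: [0.811, 3.033, -0.001]
force: [-3.2, 2.3, 7.5]
opening: 0.053
gripper_force: 20.0
```

```bash
python3 d.py .5363 -.2559 .069 61
```

```text
t 27.5 pos [ 0.5379 -0.2578  0.0706] F [-3.2  2.3  7.5] q [-0.53  0.26  1.66  0.    1.21 -1.58]
[2.3 0.8 1.6] -0.016 yaw now 60.1
```

arm_command:
  increments: "0.2 0 0 0 0; 0.2 0 0 0 0; 0.2 0 0 -30 0; 0.2 0 0 -70 0; 0.2 0 0 -110 0"

```text
t: 28.0
tool_pos: [0.5364, -0.2573, 0.1792]
orientation: [-0.811, -3.034, -0.0]
force: [0.5, -0.9, -1.0]
opening: 0.0744
gripper_force: 0.0
```

```bash
python3 d.py .628 -.0125 .18 60.1
```

```text
t 28.0 pos [ 0.5364 -0.2573  0.1792] F [ 0.5 -0.9 -1. ] q [-0.53  0.16  1.58 -0.    1.41 -1.58]
[ 42.8 257.8  -0.8] -0.001 yaw now 60.1
```

arm_command:
  increments: "0.2 8 49 0 0; 0.2 16 98 0 0; 0.2 24 147 0 0; 0.2 33 196 0 0; 0.2 41 245 0 0"

```text
t: 28.5
tool_pos: [0.6242, -0.0228, 0.1789]
orientation: [0.812, 3.034, 0.0]
force: [-0.0, -0.2, -0.6]
opening: 0.0746
gripper_force: 0.0
```

arm_command:
  increments: "0.2 2 10 0 0; 0.2 2 10 0 0; 0.2 2 10 0 0"

```text
t: 28.8
tool_pos: [0.6266, -0.0158, 0.1782]
orientation: [0.811, 3.035, -0.001]
force: [0.4, -0.1, -1.1]
opening: 0.0745
gripper_force: 0.0
```

```bash
python3 tin.py .628 -.0125|head -3; python3 d.py .6275 -.0128 .062 60.1
```

```text
predicted px [327.028  207.3943]
[327. 202.] [295 163  65  77] width 0.0521 [ 0.6261 -0.0116]
[ 34. 253.] [  0 208  83 104] width 0.0651 [ 0.5373 -0.2801]
t 28.85 pos [ 0.6265 -0.0165  0.1783] F [-0.5  0.1 -0.2] q [-0.11  0.24  1.49 -0.    1.42 -1.15]
[  0.9   3.7 116.3] -0.002 yaw now 60.0
```

arm_command:
  increments: "0.2 0 4 40 0; 0.2 0 4 80 0; 0.2 0 4 110 0; 0.2 0 4 116 0; 0.2 0 4 116 0"

```text
t: 29.35
tool_pos: [0.6276, -0.0129, 0.0614]
orientation: [-0.814, -3.032, 0.001]
force: [-0.3, -0.6, 0.5]
opening: 0.0743
gripper_force: 0.0
```

arm_command:
  increments: "1 0 0 0 0; 1 0 0 0 0; 1 0 0 0 0; 1 0 0 0 0; 1 0 0 -50 0"

```text
t: 29.85
tool_pos: [0.6233, -0.0109, 0.1051]
orientation: [-0.808, -3.022, 0.003]
force: [-0.8, 0.4, -3.7]
opening: 0.0533
gripper_force: 20.0
```

```bash
python3 d.py .455 -.403 .19 61 .5 -.15 .19 61
```

```text
t 29.85 pos [ 0.6233 -0.0109  0.1051] F [-0.8  0.4 -3.7] q [-0.1   0.31  1.54 -0.    1.3  -1.15]
[ -48.7 -424.2  -83.2] -0.016 yaw now 60.1
[  38.5 -182.5  -83.4] -0.016 yaw now 60.1
```

arm_command:
  increments: "1 0 -10 -45 0; 1 -5 -45 -80 0; 1 -10 -90 -84 0; 1 -15 -138 -84 0; 1 -21 -186 -84 0"

```text
t: 30.35
tool_pos: [0.5535, -0.1842, 0.1972]
orientation: [0.809, 3.034, -0.0]
force: [0.7, -0.2, -3.5]
opening: 0.0533
gripper_force: 20.0
```

arm_command:
  increments: "1 -6 -49 0 0; 1 -12 -98 0 0; 1 -18 -147 0 0; 1 -24 -196 0 0; 1 -28 -230 0 0"

```text
t: 30.85
tool_pos: [0.4619, -0.399, 0.1964]
orientation: [0.813, 3.034, -0.001]
force: [1.4, -0.0, -2.0]
opening: 0.0535
gripper_force: 20.0
```

```bash
python3 d.py .456 -.404 .08 61
```

```text
t 30.85 pos [ 0.4619 -0.399   0.1964] F [ 1.4 -0.  -2. ] q [-0.8   0.18  1.52 -0.    1.44 -1.84]
[  2.7  -7.2 116.4] -0.018 yaw now 60.0
```

arm_command:
  increments: "1 1 -3 20 -0.01; 1 1 -3 50 -0.01; 1 1 -3 70 -0.01; 1 1 -3 70 -0.01; 1 1 -3 70 -0.01"

```text
t: 31.35
tool_pos: [0.4612, -0.3982, 0.1264]
orientation: [-0.796, -3.039, -0.001]
force: [1.0, -1.2, -1.8]
opening: 0.053
gripper_force: 20.0
```

```bash
python3 d.py .456 -.404 .08 61;python3 - <<'E'
from plant import robot
for i in range(3): print(robot.read_state()['tool_pos']);robot.read_camera('top')
E
```

```text
t 31.35 pos [ 0.4612 -0.3982  0.1264] F [ 1.  -1.2 -1.8] q [-0.8   0.24  1.59  0.    1.32 -1.86]
[ 1.7 -7.6 46.4] -0.006 yaw now 60.7
[ 0.46122003 -0.39823107  0.12641994]
[ 0.46185151 -0.39883592  0.12761215]
[ 0.46220256 -0.39914838  0.12822896]
```

arm_command:
  increments: "1 1 -6 0 0; 1 1 -6 25 0; 1 1 -6 42 0; 1 1 -6 48 0; 1 1 -6 48 0"

```text
t: 32.0
tool_pos: [0.4566, -0.4024, 0.0767]
orientation: [-0.795, -3.037, -0.003]
force: [-0.7, 0.1, -1.2]
opening: 0.0534
gripper_force: 20.0
```

arm_command:
  increments: "1 0 0 4 0; 1 0 0 7 0; 1 0 0 10 0; 1 0 0 12 0; 1 0 0 12 0"

```text
t: 32.5
tool_pos: [0.4587, -0.4044, 0.07]
orientation: [0.795, 3.036, -0.003]
force: [-5.6, 6.6, 18.6]
opening: 0.0528
gripper_force: 20.0
```

```bash
python3 d.py .456 -.404 .069 61
```

```text
t 32.5 pos [ 0.4587 -0.4044  0.07  ] F [-5.6  6.6 18.6] q [-0.81  0.3   1.62  0.    1.22 -1.87]
[ 2.5 -1.   1. ] -0.006 yaw now 60.7
```

On the floor. Release, lift and move clear.

arm_command:
  increments: "1 0 0 -2 0; 0.2 0 0 -2 0; 0.2 0 0 -2 0; 0.2 0 0 -40 0; 0.2 0 0 -85 0"

```text
t: 33.0
tool_pos: [0.4559, -0.4017, 0.149]
orientation: [-0.795, -3.034, -0.005]
force: [1.2, -0.6, 0.0]
opening: 0.074
gripper_force: 0.0
```

```bash
python3 d.py .3 -.48 .28 61
```

```text
t 33.0 pos [ 0.4559 -0.4017  0.149 ] F [ 1.2 -0.6  0. ] q [-0.81  0.22  1.57  0.    1.36 -1.86]
[  98.3 -144.5 -130.6] -0.006 yaw now 60.6
```

arm_command:
  increments: "0.2 0 0 -40 0; 0.2 20 -30 -80 0; 0.2 45 -66 -110 0; 0.2 72 -105 -130 0; 0.2 98 -144 -130 0"

```text
t: 33.5
tool_pos: [0.3051, -0.4803, 0.2851]
orientation: [0.793, 3.035, -0.007]
force: [-0.8, -0.2, -0.4]
opening: 0.0744
gripper_force: 0.0
```

Run:
```python
from plant import robot
from h import *
for n,z in(('top',.071),('side',.04)):
    m=robot.camera_model(n);a=robot.read_camera(n);cv2.imwrite(f'pics/{n}9.png',a);h=cv2.cvtColor(a,cv2.COLOR_BGR2HSV)
    k=(h[...,1]<60)&(h[...,2]>135)
    for T in([.611,-.298],[.5366,-.2568],[.456,-.404]):
        c0=proj(m,[*T,z])[0]
        for c,s,b in blobs(k):
            if np.hypot(*(c-c0))<20: print(n,T,'px',c.round(1),s,onz(m,[c],z)[0,:2])
    if n=='top':
        d=(h[...,2]<95);d[:205]=0;d[255:]=0;d[:,:425]=0;d[:,485:]=0
        for c,s,_ in blobs(d,20): print('lid',c,s)
        a0=cv2.imread('pics/top0.png');df=cv2.absdiff(a,a0).max(2)>40
        for c,s,_ in blobs(df,25): print('changed',c.round(),s)
print(robot.read_state()['t'])
```

```text
top [0.611, -0.298] px [417.9 207.8] [407 199  22  19 296] [ 0.61   -0.2943]
top [0.5366, -0.2568] px [404.4 231.5] [394 223  21  19 301] [ 0.5363 -0.2522]
top [0.456, -0.404] px [452.5 258.9] [441 250  23  18 326] [ 0.4576 -0.3959]
lid [438.7788 223.1947] [434 215  13  16 113]
lid [460.0784 236.4314] [457 229  10  16  51]
changed [190. 215.] [ 138  178  104   72 1020]
changed [326. 200.] [317 191  18  19 254]
changed [285. 200.] [276 192  18  17 246]
changed [364. 202.] [356 193  18  19 260]
changed [418. 209.] [408 199  21  20 305]
changed [352. 204.] [348 200   7   8  34]
changed [405. 232.] [395 224  19  18 270]
changed [330. 249.] [320 232  19  38 365]
changed [363. 253.] [358 235  11  39 300]
changed [152. 248.] [147 247  10   4  30]
changed [452. 259.] [442 250  21  18 292]
changed [577. 333.] [ 492  290  148   83 4505]
changed [603. 308.] [580 297  48  23 646]
changed [520. 330.] [516 327   9   8  27]
changed [522. 376.] [ 477  341   80   59 1747]
changed [511. 351.] [505 348  14   7  37]
changed [591. 359.] [585 352  14  15 113]
changed [505. 359.] [491 356  26   7 111]
changed [319. 375.] [287 358  56  42 592]
changed [631. 373.] [620 369  20   9  35]
changed [589. 390.] [540 375  84  25 734]
changed [270. 378.] [264 377  13   4  29]
changed [259. 383.] [255 379   8   7  38]
changed [256. 394.] [249 389  12  11  95]
changed [636. 393.] [633 389   7  10  53]
side [0.611, -0.298] px [337.7 159.8] [331 150  15  22 267] [ 0.6146 -0.3064]
side [0.5366, -0.2568] px [357.8 169.1] [350 159  17  22 278] [ 0.5388 -0.2655]
side [0.456, -0.404] px [383.8 147. ] [377 137  15  22 258] [ 0.4574 -0.4099]
33.6
```

```bash
python3 -c "
from plant import robot
print(robot.close_job())"
```

```text
the job is handed in; nothing more can be done
None
```

I handed the job in at 33.6 s: both irons are in the top drawer, which is pushed shut to its stop, and the three pale tins stand in three empty crate cells on its floor. The jars, mallet, oilstone and red tins show no change in the last top picture; I never touched the lower drawer and ran no separate check on it.

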